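# Tip a batch of polishing compound into the feeder

### The arm

A 6-joint arm with a two-finger parallel gripper is mounted at the origin on a cart in front of the work surface, level with it; the furniture and walls round the work are solid. World frame = base frame: x ahead of the robot, y to its left, z up, the work surface at z = 0. Lengths are in mm, angles in degrees, forces in N, time in s.
With the tool pointing down it reaches from about 225 to 725 mm from the base axis. Payload 3.1 kg.
Tool frame: the origin (TCP) lies at the very end of the fingers, on their centre line; the grasp point (between the pads) lies 19 mm behind it; z points along the fingers, y is the direction in which the jaws open and shut (so a half turn about z gives the same grasp; the last joint's range is limited). The gripper opens to 85 mm and grips with 20 to 120 N. Pads are 22 mm wide; open, the fingers measure 114 mm over their backs; the gripper's body (76 mm by 85 mm) begins 54 mm behind the grasp point. The pads swing forward as they close: fully open they stand 13 mm farther back than shut.
Start: joints at [67.792, 2.75, 5.684, 92.934, 0, 82.678], TCP at [134.873, 507.372, 202.412] pointing down, gripper open.
Joint ranges: [-166.93, 166.93], [-56.73, 111.36], [-69.38, 81.34], [-121.58, 131.49], [-85.45, 84.26], [-180, 180]. Speed limits (degrees/s): [159.86, 159.86, 180, 180, 180, 180].

### API

Orientations are given as a 3x3 rotation matrix whose columns are the frame's x, y, z axes.
In Python, from bench import sense, snapshot, camera_model, close_job gives the robot as it stands.
- The arm moves only by the shell command python3 -m handwheel 'ROWS' [FORCE]. ROWS is a JSON object of lists of equal length, an entry for each row: "dp": the shift along the tool's x, y, z in units of 40 mm (1.0 is 40 mm), a list of three; "turn": the turn about the tool's z in degrees; "claw": the finger opening in mm, from 0 to 85.4. In form: {"dp": [[tx, ty, tz], ...], "turn": [turn, ...], "claw": [claw, ...]}. A call has 1 to 10 rows; each row shifts and turns the commanded pose from where the row before left it, along the tool's axes as they then stand; what a row does not reach is not made up. A row lasts 1/10 s, in which the tool goes at most 50 mm and 8.59 degrees, less where a joint would pass 70% of its speed; a pose out of reach is approached as far as the arm can. A call is refused whole if a number of a shift passes 1 or a number of a turn 8.59, either way. A call with a gripper value outside its range is refused whole. The fingers move at their own pace and stop on an object; FORCE is the grip in N (left out, the last holds). Time passes only in rows, so rows that do not move let the fingers close. It gives the time, the measured TCP pose, the force and the opening at its end, in the units of the state.
- sense(): the state, without advancing time (a new reading comes with each control period).
- snapshot(name): name is "scene" or "top" or "wrist"; returns the picture (400x640x3 uint8, blue, green, red); there is no depth.
- camera_model(name): a dict with "vertical_fov" (degrees; the focal length in pixels is half the picture's height over the tangent of half this angle, whatever the lens; pixels are square), "cx", "cy" (the principal point, pixels), "dist" ([k1, k2, p1, p2, k3] as OpenCV has them; the pictures are not rectified), "xyz" and "rotation" of the camera in the world; the wrist camera has in their place "T_tool_cam" (4x4, takes a point from camera to tool coordinates, whose origin is the TCP and whose axes are the flange's). Camera axes: x right, y up, looking along -z (the intrinsics and any distortion apply to the point x, -y, -z); pixel columns grow to the right and rows downward; lengths in mm; the calibration is good to about 2 mm. A picture is of the moment at which its call begins: read the wrist's pose just before it. camera_model takes no time and is no camera call.
- close_job(): hands the job in, once; it reports no verdict.
The state is a dict: "clock": time; "joints": joint angles; "qvel": joint speeds; "joint_efforts": joint torques, N m; "ee_pos": TCP position; "tcp_rot": TCP orientation; "wrist_force": force on the tool from outside, world axes, zero at the start; "ft_torque": the same for the moment, N m; "width": finger opening in mm.
Only numpy, scipy, OpenCV 4.12 (cv2) and the standard library are available. Lean on these libraries where they do the work, as an engineer would, in place of code of your own. Each camera call takes 0.05 s, during which the arm holds its last target. There are 200 camera calls.

### The job

Load every bar of polishing compound lying on the bench into the tray of the little tip barrow. When all are aboard, start the feeder: turn its key clockwise to the start stop, keep it there for a second and let go, so that it springs back to run. Then lift the barrow's handle until the whole load has slid over the wheels into the hopper, and lower the handle back until the barrow stands on its legs again, with all the bars left in the hopper and the other things on the bench left where they are.

Things in the scene. Friction and masses are not known exactly. Their poses are not given: they have to be found in the camera images.
- barrow_axle (a point): Axle of the tip barrow, fixed on the feeder station (bench-fixed dock, barrow and hopper in one; its place and yaw change from start to start). 110 mm above the bench. This frame does not turn when the barrow tips: x points from the handle end across the axle to the hopper, y along the axle, z up. The wheels are chocked, so the barrow turns only about this y axis.
- barrow (a joint): Tip angle of the barrow, rad: 0 standing on its legs, grows as the handle is lifted, stop at 1.35. Damped; nothing holds it: let go, it falls back, or from about 1 rad on it may fall forward to the stop. Beyond about 1.1 to 1.3 rad the load slides over the lip into the hopper. Lifting takes up to about 10 N at the handle with a full load.
- barrow_handle (a point): Middle of the barrow's handle: a round black crossbar, 16 mm thick, parallel to the axle, 120 mm free between its two side bars, 140 mm above the bench when the barrow stands, 235 mm behind and 30 mm above the axle, with 70 mm free space between it and the tray's rear wall. Pinch it from above; it is round and may turn between the fingers as the barrow tips. At full tip it is about 345 mm above the bench. The frame turns with the barrow.
- tray_floor (a point): Middle of the tray's floor (upper face) on the barrow, 76 mm behind the axle, 140 mm above the bench when standing. x points to the lip and hopper, y across, z out of the floor; turns with the barrow. The inside is 152 mm long in x by 170 mm wide in y; sheet steel walls 3 mm thick stand 60 mm above the floor at the rear and both sides; at the front the floor rises as a lip, 30 degrees, 56 mm long. Smooth steel.
- hopper_floor (a point): Middle of the floor of the open feeder hopper, 12 mm above the bench, 139 mm ahead of the axle. x points away from the barrow, y along the axle, z up. Inside 154 mm long in x and 200 mm wide in y; walls reach 120 mm above the bench, on the barrow's side 50 mm.
- start_key (a joint): Angle of the feeder's key, rad: 0 run (where a spring returns it), grows clockwise seen from above, stop at 1.05; start is from 0.9 on. Spring 0.12 N m per rad.
- key_grip (a point): Middle of the flat black bow of the key, standing upright in the lock on top of a grey switch box (90 x 80 x 66 mm, fixed to the bench). The point is 99 mm above the bench. The bow is 36 mm long along the frame's x, 10 mm thick along y, 28 mm tall; the key turns about z; the frame turns with it.
- bar_1_mid (a point): Centre of a bar of polishing compound, brown, in a paper sleeve: a block 35 mm (x) by 100 mm (y) by 33 mm (z), about 0.18 kg; lies flat, this point 16 mm above what it lies on. May be absent.
- bar_2_mid (a point): Centre of a bar of polishing compound, white, in a paper sleeve: a block 35 mm (x) by 88 mm (y) by 33 mm (z), about 0.18 kg; lies flat, this point 16 mm above what it lies on. May be absent.
- bar_3_mid (a point): Centre of a bar of polishing compound, green, in a paper sleeve: a block 35 mm (x) by 60 mm (y) by 33 mm (z), about 0.18 kg; lies flat, this point 16 mm above what it lies on. May be absent.
- bar_4_mid (a point): Centre of a bar of polishing compound, white, in a paper sleeve: a block 35 mm (x) by 88 mm (y) by 33 mm (z), about 0.18 kg; lies flat, this point 16 mm above what it lies on. May be absent.
- bar_5_mid (a point): Centre of a bar of polishing compound, green, in a paper sleeve: a block 35 mm (x) by 60 mm (y) by 33 mm (z), about 0.18 kg; lies flat, this point 16 mm above what it lies on. May be absent.
- paste_tin: Open tin, 65 mm across and 28 mm high, a bystander; origin under its middle. Leave it alone.
- oil_can: Yellow oil can with a spout, 56 mm across and 125 mm high, a bystander; origin under its middle. Leave it alone.
- felt_bob: Felt bob, 48 mm across and 46 mm high, a bystander; origin under its middle. Leave it alone.
Mind the look-alikes: they are no part of the job. Of the things that look like the part that bears start_key, the smaller one is meant.

How it is judged:
By the outcome, as a careful person would: the job done as asked, in the order asked, and still so for the second after the job is handed in, with the robot touching nothing.
Of bar_1, bar_2, bar_3, bar_4, bar_5 only 3 to 5 are there at a start; the rules pass over those that are not, and their reading is None.
At some moment in a run one of bar_1, bar_2, bar_3, bar_4, bar_5 may be knocked a few centimetres aside while the robot is not near it.
Once in a run the grip may slacken for a moment while it holds something.
It also fails if it takes over 210 s, if anything falls off the work surface, if the arm or the gripper's body presses on something with over 40 N, if the wrist force passes 120 N, or if a joint passes its speed limit or range.

## Working session

There is one attempt and no reset: what is moved stays moved. The work goes in short steps, Python scripts to look and compute and a shell command to move; the robot and the scene stay as the last step left them, time stands still between calls to the robot, and variables do not carry over. Pictures are saved under pics/ and viewed, about 12 in all and at most 16, crops included, and the job is handed in when it is done.

```bash
mkdir -p pics; ls; python3 - <<'E'
from bench import *
import cv2
s=sense();print(s)
for n in("scene","top","wrist"):
    cv2.imwrite(f"pics/a_{n}.png",snapshot(n));print(n,camera_model(n))
E
```

```text
pics
{'clock': 0.0, 'joints': array([6.77919833e+01, 2.79404612e+00, 5.59122808e+00, 9.29340756e+01,
       2.97765993e-04, 8.26785653e+01]), 'qvel': array([ 0.04802336, -0.13754831, -0.04845055, -0.0521709 ,  0.03880861,
       -0.00273991]), 'joint_efforts': array([-1.19820528e-03, -3.38779843e+01,  3.20016897e+01,  2.02461710e-02,
       -1.41647984e-04,  2.50518156e-06]), 'ee_pos': array([134.61679399, 506.7392485 , 201.20341849]), 'tcp_rot': array([[-9.66436128e-01,  2.56905403e-01, -9.07874226e-04],
       [ 2.56906821e-01,  9.66433651e-01, -2.21003866e-03],
       [ 3.09629331e-04, -2.36910028e-03, -9.99997146e-01]]), 'wrist_force': array([-0.06753386,  0.23905466,  0.69190593]), 'ft_torque': array([0.00390946, 0.00999778, 0.00762347]), 'width': 85.71183787218749}
scene {'vertical_fov': 44.656202752846056, 'cx': 314.41918403858926, 'cy': 199.94738877497247, 'dist': array([-0.09658518,  0.        ,  0.        ,  0.        ,  0.        ]), 'xyz': array([-379.80417426, -718.72264248,  855.63094277]), 'rotation': array([[ 0.5911545 ,  0.43466216, -0.67941531],
       [-0.80622674,
[... 332 characters left out ...]
3187984e-04,  9.85622173e-01, -1.68963285e-01],
       [-9.99937602e-01,  2.45968213e-03,  1.08968386e-02],
       [ 1.11557617e-02,  1.68946387e-01,  9.85562107e-01]])}
wrist {'vertical_fov': 58.05286878651975, 'cx': 323.9231293779234, 'cy': 200.62451156776632, 'dist': array([-0.03192011,  0.        ,  0.        ,  0.        ,  0.        ]), 'T_tool_cam': array([[-2.55463629e-04,  9.45470725e-01,  3.25706988e-01,
         8.38302775e+01],
       [ 9.99999955e-01,  1.89466988e-04,  2.34345990e-04,
         6.25142215e-01],
       [ 1.59856551e-04,  3.25707033e-01, -9.45470731e-01,
        -1.71366883e+02],
       [ 0.00000000e+00,  0.00000000e+00,  0.00000000e+00,
         1.00000000e+00]])}
```

View pics/a_top.png

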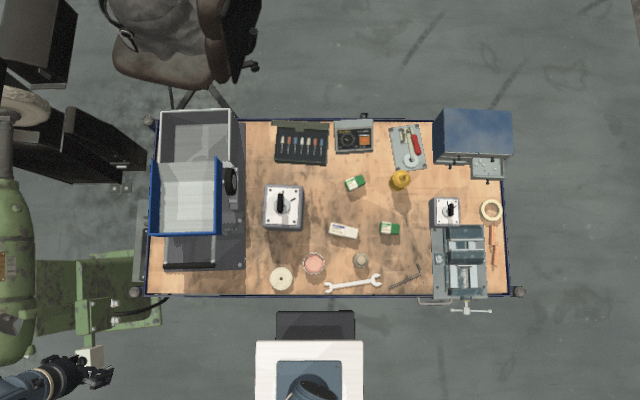

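View pics/a_scene.png

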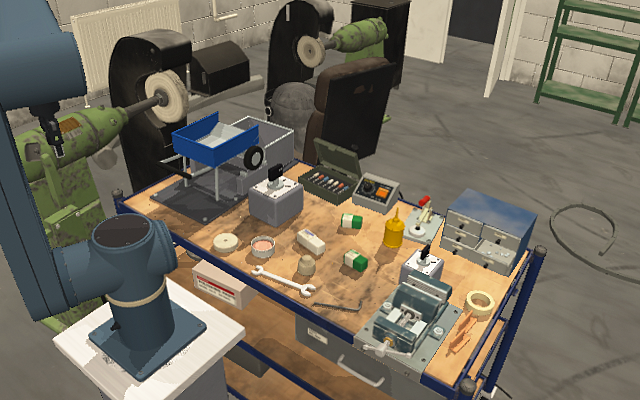

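Candidates: the start key could be the large switch box (283,207) or the small one (446,211); the small one is meant. The bars are white (343,230), green (355,183) and green (389,228). Lookalikes are the felt bob (361,259), the discs and the orange sticks (492,245). I'll check these in one close crop.

```bash
cat > h.py <<'E'
import numpy as np, cv2
from bench import *
def K(m): 
    f=200/np.tan(np.radians(m["vertical_fov"]/2)); return np.array([[f,0,m["cx"]],[0,f,m["cy"]],[0,0,1]])
def cam(n,s=None):
    m=camera_model(n)
    if n=="wrist":
        s=s or sense(); T=m["T_tool_cam"]; R=s["tcp_rot"]@T[:3,:3]; c=s["ee_pos"]+s["tcp_rot"]@T[:3,3]
    else: R,c=m["rotation"],m["xyz"]
    return m,R,c
def cast(n,px,z,s=None):
    m,R,c=cam(n,s)
    u=cv2.undistortPoints(np.array(px,float).reshape(-1,1,2),K(m),m["dist"]).reshape(-1,2)
    d=np.c_[u[:,0],-u[:,1],-np.ones(len(u))]@R.T
    return c+d*((z-c[2])/d[:,2])[:,None]
def proj(n,P,s=None):
    m,R,c=cam(n,s); q=(np.atleast_2d(P)-c)@R*[1,-1,-1]
    return cv2.projectPoints(q,np.zeros(3),np.zeros(3),K(m),m["dist"])[0].reshape(-1,2)
def shift(target,s=None):
    "tool-frame move in 40 mm units"
    s=s or sense(); return np.round(s["tcp_rot"].T@(np.array(target)-s["ee_pos"])/40,2)
E
python3 - <<'E'
from h import *
im=cv2.imread("pics/a_top.png")
c=np.hstack([im[165:250,320:510]]);cv2.imwrite("pics/b.png",cv2.resize(np.vstack([im[165:250,320:510],im[100:250,140:330][30:130]]),None,fx=3,fy=3,interpolation=cv2.INTER_CUBIC))
hsv=cv2.cvtColor(im,cv2.COLOR_BGR2HSV)
for nm,p in dict(w=(343,230),g1=(355,183),g2=(389,228)).items(): print(nm,cast("top",p,33).round())
print("keybig",cast("top",(282,198),99).round(),"small",cast("top",(450,210),99).round())
print("handle ends",cast("top",[(165,267),(215,267)],140).round())
print("tray rear/front corners",cast("top",[(148,234),(218,237),(155,156),(220,158)],200).round())
E
```

```text
w [[ 480. -103.   33.]]
g1 [[ 625. -141.   33.]]
g2 [[ 486. -242.   33.]]
keybig [[565.  75.  99.]] small [[ 532. -410.   99.]]
handle ends [[367. 385. 140.]
 [368. 248. 140.]]
tray rear/front corners [[452. 411. 200.]
 [445. 227. 200.]
 [662. 409. 200.]
 [656. 232. 200.]]
```

View pics/b.png

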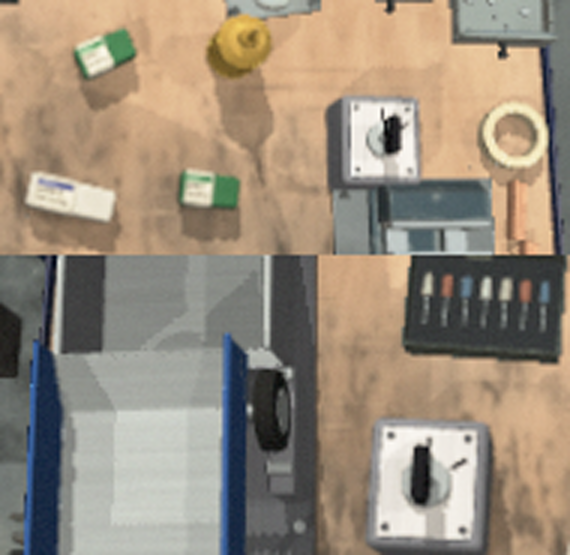

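The crop confirms that the small switch box (446,211) has a top of about 80 mm and the big one about 105 mm, so I'll use the small one. There are three bars: one white and two green. No brown bar is visible. I'm moving over the bars for a close look.

```bash
python3 -m handwheel '{"dp":[[0,0,-0.7],[0,0,-0.7],[-0.7,-0.76,0],[-0.7,-0.76,0],[-0.7,-0.76,0],[-0.7,-0.76,0],[-0.7,-0.76,0],[-0.7,-0.76,0],[-0.7,-0.76,0],[-0.7,-0.76,0]],"turn":[0,0,0,0,0,0,0,0,0,0],"claw":[85,85,85,85,85,85,85,85,85,85]}' 40
python3 -m handwheel '{"dp":[[-0.7,-0.76,0],[-0.7,-0.76,0],[-0.7,-0.76,0],[-0.7,-0.76,0],[-0.7,-0.76,0],[-0.7,-0.76,0],[-0.7,-0.76,0],[-0.7,-0.76,0],[-0.7,-0.76,0],[-0.7,-0.76,0]],"turn":[0,0,0,0,0,0,0,0,0,0],"claw":[85,85,85,85,85,85,85,85,85,85]}'
python3 -m handwheel '{"dp":[[0,0,0],[0,0,0],[0,0,0],[0,0,0],[0,0,0],[0,0,0],[0,0,0],[0,0,0],[0,0,0],[0,0,0]],"turn":[8.33,8.33,8.33,8.33,8.33,8.33,8.33,8.33,8.33,0],"claw":[85,85,85,85,85,85,85,85,85,85]}'
cat >> h.py <<'E'
def bars(n,s,im,z=30,show=None):
    "white / green blobs -> centre, size, long-axis angle, at height z"
    hsv=cv2.cvtColor(im,cv2.COLOR_BGR2HSV); H,S,V=cv2.split(hsv)
    g=((H>45)&(H<85)&(S>110)&(V>40)).astype(np.uint8); w=((S<60)&(V>135)).astype(np.uint8)
    m=cv2.morphologyEx(g|w,cv2.MORPH_OPEN,np.ones((5,5)))
    for c in cv2.findContours(m,cv2.RETR_EXTERNAL,cv2.CHAIN_APPROX_NONE)[0]:
        if cv2.contourArea(c)<400: continue
        P=cast(n,c.reshape(-1,2),z,s)[:,:2].astype(np.float32)
        (cx,cy),(a,b),_=r=cv2.minAreaRect(P); q=cv2.boxPoints(r)
        if max(a,b)>150: continue
        e=max((q[1]-q[0],q[2]-q[1]),key=np.linalg.norm)
        print("blob px",c.reshape(-1,2).mean(0).round(),"ctr",round(cx),round(cy),"size",round(max(a,b)),round(min(a,b)),"axis",round(np.degrees(np.arctan2(e[1],e[0]))%180,1))
E
python3 - <<'E'
from h import *
s=sense();im=snapshot("wrist");cv2.imwrite("pics/c.png",im);print(s["clock"],s["ee_pos"],s["tcp_rot"].round(3),s["joints"].round(1))
bars("wrist",s,im)
E
```

```text
clock: 1.15
ee_pos: [289.2, 213.3, 258.2]
tcp_rot: [[-0.967, 0.256, 0.0], [0.256, 0.967, 0.0], [-0.0, 0.0, -1.0]]
wrist_force: [0.2, -0.1, -0.4]
width: 84.9
clock: 2.15
ee_pos: [481.8, -152.6, 258.0]
tcp_rot: [[-0.966, 0.257, -0.0], [0.257, 0.966, 0.0], [0.0, 0.0, -1.0]]
wrist_force: [0.1, 0.7, 0.2]
width: 84.6
clock: 3.15
ee_pos: [481.2, -150.8, 258.0]
tcp_rot: [[-0.003, 1.0, -0.001], [1.0, 0.003, 0.0], [0.0, -0.001, -1.0]]
wrist_force: [0.4, -0.7, 0.5]
width: 85.0
3.15 [ 481.19806406 -150.84442937  257.97850325] [[-0.003  1.    -0.001]
 [ 1.     0.003  0.   ]
 [ 0.    -0.001 -1.   ]] [-25.    1.   10.2  99.3   0.   64.8]
blob px [225. 361.] ctr 342 -446 size 54 41 axis 0.6
blob px [ 11. 376.] ctr 26 -476 size 93 38 axis 72.0
blob px [365. 360.] ctr 540 -444 size 89 75 axis 178.9
blob px [522. 272.] ctr 738 -298 size 133 94 axis 7.8
blob px [325. 221.] ctr 483 -231 size 29 24 axis 83.8
blob px [448. 138.] ctr 619 -130 size 30 25 axis 113.6
blob px [633. 160.] ctr 834 -154 size 111 24 axis 106.0
blob px [322. 109.] ctr 478 -101 size 87 34 axis 77.0
```

View pics/c.png

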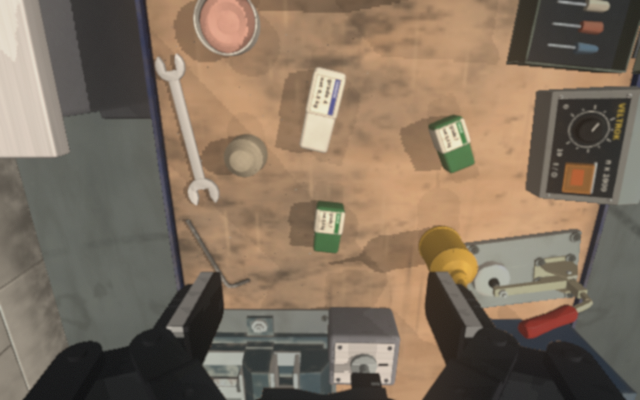

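The wrist view shows white at (322,109), green at (450,141), green at (328,226) and the felt bob at (246,155). White measures (478,-101), 87x34 mm, axis 77°, which fits bar_2/4. I'll grasp it first.

```bash
python3 -m handwheel '{"dp":[[0.62,-0.04,0],[0.63,-0.04,0],[0,0,0.9],[0,0,0.9],[0,0,0.9],[0,0,0.9],[0,0,0.9],[0,0,0.7],[0,0,0.5],[0,0,0]],"turn":[6.5,6.5,0,0,0,0,0,0,0,0],"claw":[65,65,65,65,65,65,65,65,65,65]}' 40
python3 - <<'E'
from h import *
s=sense();print(s["tcp_rot"].round(3)[:,1],shift((478,-101,5)))
print(cast("top",[(355,183),(389,228)],33).round())
s["ee_pos"]=np.array([481.2,-150.84,258]);s["tcp_rot"]=np.array([[-.003,1,-.001],[1,.003,0],[0,-.001,-1]])
print(cast("wrist",[(450,141),(328,226)],33,s).round())
print("axes",np.diff(cast("wrist",[(441,120),(463,160),(331,203),(327,247)],33,s),axis=0).round())
E
```

```text
clock: 4.2
ee_pos: [477.4, -99.6, 26.4]
tcp_rot: [[0.22, 0.975, -0.008], [0.975, -0.22, 0.003], [0.001, -0.008, -1.0]]
wrist_force: [-0.8, -0.2, -0.1]
width: 64.9
[ 0.975 -0.22  -0.008] [-0.03  0.03  0.54]
[[ 625. -141.   33.]
 [ 486. -242.   33.]]
[[ 620. -133.   33.]
 [ 486. -235.   33.]]
axes [[  30.  -44.    0.]
 [-148.  -52.    0.]
 [  -4.  -57.    0.]]
```

```bash
python3 -m handwheel '{"dp":[[0,0,0.3],[0,0,0.24],[0,0,0],[0,0,0],[0,0,0],[0,0,0],[0,0,0],[0,0,-0.3],[0,0,-0.6],[0,0,-0.8]],"turn":[0,0,0,0,0,0,0,0,0,0],"claw":[65,65,25,25,25,25,25,25,25,25]}' 40
python3 -m handwheel '{"dp":[[0,0,-0.9],[0,0,-0.9],[0,0,-0.9],[0,0,-0.9],[0,0,-0.9],[0,0,-0.8],[0,0,0]],"turn":[-6.5,-6.5,0,0,0,0,0],"claw":[25,25,25,25,25,25,25]}'
python3 - <<'E'
from h import *
print(sense()["tcp_rot"].round(3)[:,1],sense()["joints"].round(1),shift((480,319,280)))
im=snapshot("top");
E
```

```text
clock: 5.2
ee_pos: [479.5, -100.4, 76.8]
tcp_rot: [[0.222, 0.975, -0.003], [0.975, -0.222, 0.001], [0.0, -0.003, -1.0]]
wrist_force: [-1.1, 0.4, 0.7]
width: 25.2
clock: 5.9
ee_pos: [482.9, -101.6, 295.6]
tcp_rot: [[-0.003, 1.0, 0.01], [1.0, 0.003, -0.004], [-0.004, 0.01, -1.0]]
wrist_force: [0.2, -0.3, 0.1]
width: 25.1
[1.    0.003 0.01 ] [-1.97e+01 -1.00e-01  1.36e+01  1.03e+02  0.00e+00  7.02e+01] [10.52 -0.05  0.35]
```

The opening is 25, so nothing was gripped. I'll look.

```bash
python3 - <<'E'
from h import *
s=sense();im=snapshot("wrist");cv2.imwrite("pics/d.png",im);bars("wrist",s,im)
E
```

```text
blob px [344. 367.] ctr 521 -445 size 73 52 axis 88.4
blob px [499. 289.] ctr 735 -297 size 141 95 axis 7.7
blob px [432. 172.] ctr 619 -130 size 30 25 axis 113.0
blob px [599. 182.] ctr 838 -146 size 131 28 axis 93.9
blob px [319. 147.] ctr 478 -100 size 88 34 axis 76.8
blob px [391.  14.] ctr 555 47 size 141 31 axis 0.6
```

View pics/d.png

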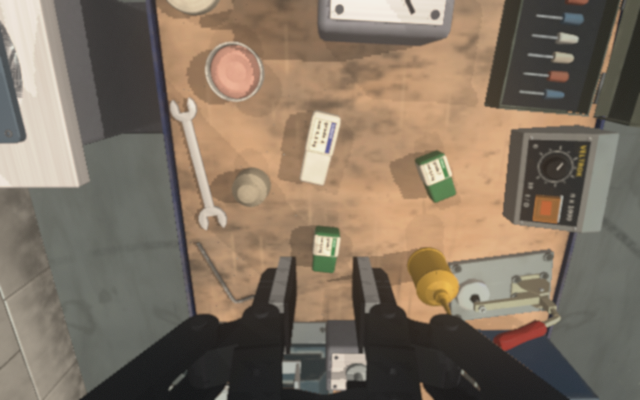

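The bar is untouched at (319,147); I lifted before the slow fingers had closed. I'll retry with a longer wait.

```bash
python3 -m handwheel '{"dp":[[0,-0.1,0],[0,0,0],[0,0,0.9],[0,0,0.9],[0,0,0.9],[0,0,0.9],[0,0,0.9],[0,0,0.9],[0,0,0.8],[0,0,0.5]],"turn":[6.5,6.5,0,0,0,0,0,0,0,0],"claw":[60,60,60,60,60,60,60,60,60,60]}' 40
python3 -m handwheel '{"dp":[[0,0,0.35],[0,0,0.21],[0,0,0],[0,0,0],[0,0,0],[0,0,0],[0,0,0],[0,0,0],[0,0,0],[0,0,0]],"turn":[0,0,0,0,0,0,0,0,0,0],"claw":[60,60,25,25,25,25,25,25,25,25]}' 40
```

```text
clock: 7.0
ee_pos: [472.9, -99.5, 15.8]
tcp_rot: [[0.222, 0.975, -0.007], [0.975, -0.222, 0.003], [0.001, -0.008, -1.0]]
wrist_force: [0.5, -0.4, 0.2]
width: 60.1
clock: 8.0
ee_pos: [477.9, -101.3, -0.6]
tcp_rot: [[0.223, 0.975, 0.002], [0.975, -0.223, -0.001], [-0.0, 0.002, -1.0]]
wrist_force: [0.4, 0.7, 4.3]
width: 30.6
```

```bash
python3 -m handwheel '{"dp":[[0,0,0],[0,0,0],[0,0,0],[0,0,-0.3],[0,0,-0.6],[0,0,-0.6],[0,0,0]],"turn":[0,0,0,0,0,0,0],"claw":[20,20,20,20,20,20,20]}' 50
python3 - <<'E'
from h import *
s=sense();im=snapshot("wrist");cv2.imwrite("pics/e.png",im[150:,150:500]);bars("wrist",s,im)
E
```

```text
clock: 8.7
ee_pos: [479.1, -101.7, 61.8]
tcp_rot: [[0.222, 0.975, 0.005], [0.975, -0.222, -0.002], [-0.001, 0.005, -1.0]]
wrist_force: [-0.5, -0.5, -0.8]
width: 30.1
blob px [362. 376.] ctr 479 -225 size 20 16 axis 79.8
blob px [627. 363.] ctr 670 -263 size 30 22 axis 94.8
blob px [556. 216.] ctr 620 -130 size 30 24 axis 113.8
blob px [ 97. 249.] ctr 333 -100 size 121 31 axis 93.2
blob px [327. 257.] ctr 472 -133 size 131 48 axis 76.8
blob px [ 95. 143.] ctr 364 -26 size 52 20 axis 121.4
blob px [172.  94.] ctr 416 -8 size 29 11 axis 99.7
```

View pics/e.png

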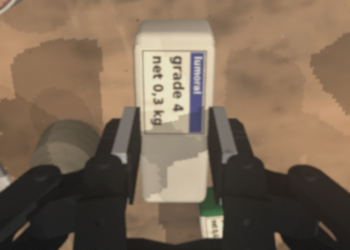

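White is held: the opening stays at 30 and the bar is seen between the pads. I'll carry it to a view of the tray.

```bash
python3 -m handwheel '{"dp":[[0,0,-0.95],[0,0,-0.95],[0,0,-0.95],[0,0,-0.95],[0,0,-0.95],[0,0,-0.95],[0,0,0],[0,0,0]],"turn":[0,0,0,0,0,0,-6.5,-6.5],"claw":[20,20,20,20,20,20,20,20]}' 50
python3 -m handwheel '{"dp":[[0.5,0,0],[0.95,0,0],[0.95,0,0],[0.95,0,0],[0.95,0,0],[0.95,0,0],[0.95,0,0],[0.95,0,0],[0.95,0,0],[0.95,0,0]],"turn":[0,0,0,0,0,0,0,0,0,0],"claw":[20,20,20,20,20,20,20,20,20,20]}' 50
python3 -m handwheel '{"dp":[[0,0,0],[0,0,0]],"turn":[0,0],"claw":[20,20]}' 50
python3 - <<'E'
from h import *
s=sense();im=snapshot("wrist");cv2.imwrite("pics/f.png",im);print(s["ee_pos"],s["width"],s["wrist_force"],s["joints"].round())
E
```

```text
clock: 9.55
ee_pos: [477.2, -101.1, 286.5]
tcp_rot: [[-0.007, 1.0, 0.0], [1.0, 0.007, -0.0], [-0.0, 0.0, -1.0]]
wrist_force: [0.4, 1.0, -2.3]
width: 29.7
clock: 10.55
ee_pos: [475.0, 262.4, 284.1]
tcp_rot: [[-0.003, 1.0, -0.004], [1.0, 0.003, -0.002], [-0.002, -0.004, -1.0]]
wrist_force: [1.0, -0.6, -1.8]
width: 29.7
clock: 10.75
ee_pos: [475.1, 261.4, 284.1]
tcp_rot: [[-0.005, 1.0, -0.004], [1.0, 0.005, -0.002], [-0.002, -0.004, -1.0]]
wrist_force: [-0.0, -0.4, -2.1]
width: 29.8
[475.09981896 261.41840847 284.10689528] 29.802397727984996 [-0.0212393  -0.38321549 -2.12499143] [ 22.   8.  21. 103.  -0. 111.]
```

View pics/f.png

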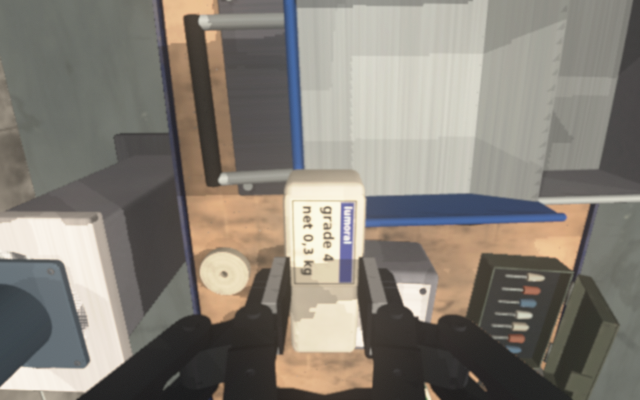

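```bash
python3 - <<'E'
from h import *
s=sense()
print("handle",cast("wrist",[(196,22),(212,180)],140,s).round(1))
print("rear wall top",cast("wrist",[(291,5),(297,160)],200,s).round(1))
print("side wall top outer/inner",cast("wrist",[(370,222),(560,218),(370,203),(540,198)],200,s).round(1))
print("floor/lip line",cast("wrist",[(474,192),(487,5)],140,s).round(1))
print("held bar ends",cast("wrist",[(322,172),(322,350)],284+19+10,s).round(1))
E
```

```text
handle [[372.5 387.  140. ]
 [373.  255.5 140. ]]
rear wall top [[454.1 388.8 200. ]
 [455.9 287.8 200. ]]
side wall top outer/inner [[510.8 239.6 200. ]
 [658.1 243.3 200. ]
 [510.2 255.  200. ]
 [639.  259.5 200. ]]
floor/lip line [[614.  245.  140. ]
 [603.8 400.2 140. ]]
held bar ends [[474.8 308.3 313. ]
 [474.9 218.  313. ]]
```

Tray geometry agrees: the handle middle is at (373,321), the rear wall at 455, and the axle at about (607,322), so the tray middle is about (531,322). I'll place white at (503,322).

```bash
python3 -m handwheel '{"dp":[[0.76,0.35,0],[0.76,0.35,0],[0,0,0.6],[0,0,0.8],[0,0,0.8],[0,0,0.6],[0,0,0.4],[0,0,0.2],[0,0,0],[0,0,0]],"turn":[0,0,0,0,0,0,0,0,0,0],"claw":[20,20,20,20,20,20,20,20,20,20]}' 50
```

```text
clock: 11.8
ee_pos: [504.4, 321.4, 151.3]
tcp_rot: [[-0.001, 1.0, 0.001], [1.0, 0.001, 0.0], [0.0, 0.001, -1.0]]
wrist_force: [0.7, 0.3, -1.9]
width: 29.8
```

```bash
python3 -m handwheel '{"dp":[[0,0,0.15],[0,0,0.05],[0,0,0],[0,0,0],[0,0,0],[0,0,0],[0,0,-0.3],[0,0,-0.6],[0,0,-0.9],[0,0,-0.9]],"turn":[0,0,0,0,0,0,0,0,0,0],"claw":[20,20,42,42,42,42,42,42,42,42]}'
python3 -m handwheel '{"dp":[[0,0,-0.9],[0,0,-0.3],[0,0,0]],"turn":[0,0,0],"claw":[60,60,60]}'
python3 - <<'E'
from h import *
s=sense();im=snapshot("wrist");cv2.imwrite("pics/g.png",im);print(s["ee_pos"]);bars("wrist",s,im,z=172)
im=snapshot("top");cv2.imwrite("pics/g_top.png",im);bars("top",s,im,z=33)
E
```

```text
clock: 12.8
ee_pos: [503.5, 321.8, 252.0]
tcp_rot: [[-0.003, 1.0, -0.0], [1.0, 0.003, -0.0], [-0.0, -0.0, -1.0]]
wrist_force: [-0.0, 0.1, 0.1]
width: 42.1
clock: 13.1
ee_pos: [505.1, 322.6, 302.9]
tcp_rot: [[-0.003, 1.0, 0.007], [1.0, 0.003, 0.003], [0.003, 0.007, -1.0]]
wrist_force: [0.9, -0.4, 1.4]
width: 60.6
[505.12481969 322.56211946 302.89954048]
blob px [350. 342.] ctr 536 148 size 98 89 axis 177.8
blob px [199. 297.] ctr 383 205 size 43 17 axis 59.9
blob px [230. 291.] ctr 414 211 size 72 16 axis 71.5
blob px [ 60. 292.] ctr 238 185 size 144 107 axis 90.1
blob px [228. 232.] ctr 419 274 size 57 10 axis 4.6
blob px [211.  99.] ctr 414 391 size 56 9 axis 3.6
blob px [567.  46.] ctr 700 433 size 119 7 axis 2.0
blob px [447. 210.] ctr 540 -422 size 84 78 axis 180.0
blob px [283. 204.] ctr 557 83 size 128 113 axis 177.9
blob px [487. 167.] ctr 676 -555 size 87 62 axis 86.3
blob px [405. 149.] ctr 739 -306 size 146 97 axis 8.4
```

View pics/g.png

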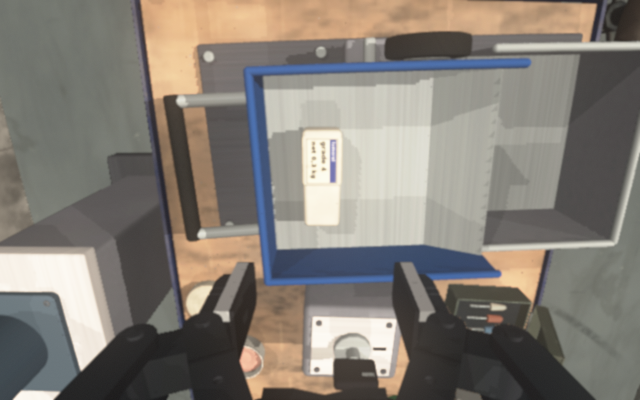

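White lies in the tray at (322,177), clear of the walls. Next is green 2 at about (486,-237).

```bash
python3 -m handwheel '{"dp":[[-0.6,0,0],[-0.95,0,0],[-0.95,0,0],[-0.95,0,0],[-0.95,0,0],[-0.95,0,0],[-0.95,0,0],[-0.95,0,0],[-0.95,0,0],[-0.95,0,0]],"turn":[0,0,0,0,0,0,0,0,0,0],"claw":[60,60,60,60,60,60,60,60,60,60]}'
python3 -m handwheel '{"dp":[[-0.95,0,0],[-0.95,0,0],[-0.95,0,0],[-0.95,-0.3,0.5],[-0.3,-0.2,0.9],[0,0,0.9],[0,0,0.5],[0,0,0],[0,0,0]],"turn":[0,0,0,0,0,0,0,0,0],"claw":[60,60,60,60,60,60,60,60,60]}'
cat >> h.py <<'E'
def green(n,s,im,z=33,show=True):
    "green bars: saturated green joined with adjoining bright label"
    H,S,V=cv2.split(cv2.cvtColor(im,cv2.COLOR_BGR2HSV))
    g=((H>45)&(H<90)&(S>90)&(V>30)).astype(np.uint8); w=((S<75)&(V>120)).astype(np.uint8)
    near=cv2.dilate(cv2.morphologyEx(g,cv2.MORPH_OPEN,np.ones((3,3))),np.ones((5,5)))
    for _ in range(12): near=cv2.dilate(near&(g|w),np.ones((5,5)))
    m=cv2.morphologyEx(near&(g|w),cv2.MORPH_CLOSE,np.ones((7,7)))
    for c in cv2.findContours(m,cv2.RETR_EXTERNAL,cv2.CHAIN_APPROX_NONE)[0]:
        if cv2.contourArea(c)<150: continue
        P=cast(n,c.reshape(-1,2),z,s)[:,:2].astype(np.float32)
        (cx,cy),(a,b),_=r=cv2.minAreaRect(P); q=cv2.boxPoints(r)
        if max(a,b)>130: continue
        e=max((q[1]-q[0],q[2]-q[1]),key=np.linalg.norm)
        print("green px",c.reshape(-1,2).mean(0).round(),"ctr",round(cx),round(cy),"size",round(max(a,b)),round(min(a,b)),"axis",round(np.degrees(np.arctan2(e[1],e[0]))%180,1))
E
python3 - <<'E'
from h import *
s=sense();im=snapshot("wrist");cv2.imwrite("pics/i.png",im);print(s["ee_pos"],s["joints"].round());green("wrist",s,im,25)
E
```

```text
clock: 14.2
ee_pos: [503.6, -45.3, 296.3]
tcp_rot: [[-0.003, 1.0, -0.003], [1.0, 0.003, 0.001], [0.001, -0.003, -1.0]]
wrist_force: [0.7, -0.1, 0.3]
width: 60.1
clock: 15.1
ee_pos: [484.3, -207.5, 185.3]
tcp_rot: [[-0.003, 1.0, -0.003], [1.0, 0.003, 0.001], [0.001, -0.002, -1.0]]
wrist_force: [-0.7, -0.2, 0.5]
width: 59.8
[ 484.26504591 -207.50483101  185.26756793] [-30.   3.   4.  91.  -0.  59.]
green px [327. 205.] ctr 487 -242 size 59 36 axis 84.0
green px [487.  95.] ctr 630 -138 size 58 36 axis 114.7
```

```bash
python3 -m handwheel '{"dp":[[-0.81,0.06,0],[0,0,0.5],[0,0,0.9],[0,0,0.9],[0,0,0.9],[0,0,0.7],[0,0,0.4],[0,0,0.2],[0,0,0],[0,0,0]],"turn":[6,0,0,0,0,0,0,0,0,0],"claw":[60,60,60,60,60,60,60,60,60,60]}' 50
python3 -m handwheel '{"dp":[[0,0,0],[0,0,0],[0,0,0],[0,0,0],[0,0,0],[0,0,0],[0,0,0],[0,0,0],[0,0,0],[0,0,0]],"turn":[0,0,0,0,0,0,0,0,0,0],"claw":[20,20,20,20,20,20,20,20,20,20]}' 50
```

```text
clock: 16.15
ee_pos: [489.2, -241.3, 8.4]
tcp_rot: [[0.102, 0.995, 0.003], [0.995, -0.102, -0.002], [-0.002, 0.003, -1.0]]
wrist_force: [0.4, -0.5, 0.6]
width: 60.0
clock: 17.15
ee_pos: [487.6, -240.5, 6.4]
tcp_rot: [[0.102, 0.995, -0.0], [0.995, -0.102, 0.0], [0.0, -0.0, -1.0]]
wrist_force: [0.2, -0.3, 0.7]
width: 20.2
```

```bash
python3 -m handwheel '{"dp":[[0,0,-0.8],[0,0,-0.8],[0,0,-0.8],[0,0,-0.2],[0,0,0]],"turn":[0,0,0,0,0],"claw":[20,20,20,20,20]}' 50
python3 - <<'E'
from h import *
s=sense();im=snapshot("wrist");cv2.imwrite("pics/j.png",im);print(s["ee_pos"],s["wrist_force"]);green("wrist",s,im,25)
E
```

```text
clock: 17.65
ee_pos: [489.0, -241.4, 112.4]
tcp_rot: [[0.102, 0.995, 0.004], [0.995, -0.102, -0.002], [-0.002, 0.004, -1.0]]
wrist_force: [0.6, 0.2, -0.2]
width: 20.1
[ 489.04540404 -241.40339046  112.43009709] [ 0.576368    0.1700975  -0.15636475]
green px [320. 194.] ctr 486 -243 size 59 36 axis 83.2
green px [520.  32.] ctr 633 -142 size 49 35 axis 115.1
```

View pics/j.png

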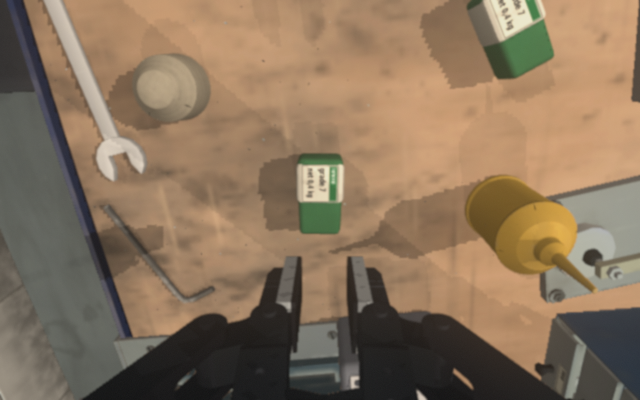

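The green bar is undisturbed at (320,194). In this image the fingertips sit about 25 mm behind the nominal TCP, so I closed above the bar or on its bevel; white's 30 mm opening fits that too. I'll descend deeper with force checks.

```bash
python3 -m handwheel '{"dp":[[0,-0.05,0.7],[0,0,0.8],[0,0,0.7],[0,0,0.4],[0,0,0.1],[0,0,0],[0,0,0]],"turn":[0,0,0,0,0,0,0],"claw":[60,60,60,60,60,60,60]}' 50
for i in 1; do python3 -m handwheel '{"dp":[[0,0,0.12],[0,0,0]],"turn":[0,0],"claw":[60,60]}'; done
python3 - <<'E'
from h import *
s=sense();im=snapshot("wrist");cv2.imwrite("pics/k.png",im[120:,120:520]);im=snapshot("scene")
cv2.imwrite("pics/k.png",cv2.resize(im[190:300,290:400],None,fx=4,fy=4,interpolation=cv2.INTER_CUBIC))
E
```

```text
clock: 18.4
ee_pos: [485.9, -240.4, 2.7]
tcp_rot: [[0.102, 0.995, 0.0], [0.995, -0.102, -0.0], [-0.0, 0.0, -1.0]]
wrist_force: [-0.3, -0.9, 0.8]
width: 59.6
clock: 18.6
ee_pos: [486.1, -240.6, -1.9]
tcp_rot: [[0.102, 0.995, 0.001], [0.995, -0.102, -0.001], [-0.001, 0.001, -1.0]]
wrist_force: [-0.2, 0.2, 0.6]
width: 59.9
```

View pics/k.png

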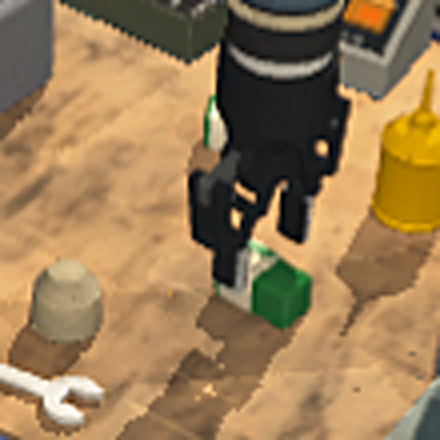

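```bash
python3 - <<'E'
from h import *
for z in(0,15,30,45): print(z,cast("scene",[(347,261),(364.5,250)],z).round())
print(sense()["joints"])
E
```

```text
0 [[ 487. -216.    0.]
 [ 555. -229.    0.]]
15 [[ 472. -225.   15.]
 [ 539. -238.   15.]]
30 [[ 456. -234.   30.]
 [ 523. -247.   30.]]
45 [[ 441. -243.   45.]
 [ 506. -255.   45.]]
[-3.34159974e+01  8.41194670e+00 -1.17103572e+01  6.98197929e+01
 -1.27811603e-03  6.24405866e+01]
```

By the scene-camera rays, the fingertips really sit at z≈32 while the state says -2. I'll descend about 24 mm more, in guarded steps.

```bash
python3 -m handwheel '{"dp":[[0,0,0.2],[0,0,0.1],[0,0,0]],"turn":[0,0,0],"claw":[60,60,60]}' 
python3 -m handwheel '{"dp":[[0,0,0.15],[0,0,0.1],[0,0,0]],"turn":[0,0,0],"claw":[60,60,60]}'
python3 -m handwheel '{"dp":[[0,0,0],[0,0,0],[0,0,0],[0,0,0],[0,0,0],[0,0,0],[0,0,0],[0,0,0]],"turn":[0,0,0,0,0,0,0,0],"claw":[20,20,20,20,20,20,20,20]}' 50
```

```text
clock: 19.0
ee_pos: [484.7, -239.7, -15.7]
tcp_rot: [[0.102, 0.995, -0.002], [0.995, -0.102, 0.001], [0.001, -0.002, -1.0]]
wrist_force: [1.3, 0.4, -0.0]
width: 60.0
clock: 19.3
ee_pos: [485.0, -239.8, -25.4]
tcp_rot: [[0.102, 0.995, -0.002], [0.995, -0.102, 0.001], [0.001, -0.002, -1.0]]
wrist_force: [0.1, 0.2, -0.5]
width: 60.3
clock: 20.1
ee_pos: [486.1, -240.5, -24.0]
tcp_rot: [[0.102, 0.995, 0.001], [0.995, -0.102, -0.0], [-0.0, 0.001, -1.0]]
wrist_force: [0.3, -0.2, 3.1]
width: 33.1
```

Gripped at an opening of 33. I'll carry it to tray position (563,285).

```bash
python3 -m handwheel '{"dp":[[0,0,-0.4],[0,0,-0.9],[0,0,-0.9],[0,0,-0.9],[0,0,-0.9],[0,0,-0.9],[0,0,-0.9],[0,0,-0.9],[0,0,-0.9],[0,0,0]],"turn":[0,0,0,0,0,0,0,0,0,-6],"claw":[20,20,20,20,20,20,20,20,20,20]}'
python3 -m handwheel '{"dp":[[0.5,0,0],[0.9,0.2,0],[0.9,0.2,0],[0.9,0.2,0],[0.9,0.2,0],[0.9,0.2,0],[0.9,0.2,0],[0.9,0.2,0],[0.9,0.2,0],[0.9,0.2,0]],"turn":[0,0,0,0,0,0,0,0,0,0],"claw":[20,20,20,20,20,20,20,20,20,20]}'
python3 -m handwheel '{"dp":[[0.9,0.12,0],[0.9,0,0],[0.9,0,0],[0.9,0,0],[0.6,0,0],[0.3,0,0],[0,0,0],[0,0,0]],"turn":[0,0,0,0,0,0,0,0],"claw":[20,20,20,20,20,20,20,20]}'
python3 - <<'E'
from h import *
print(shift((563,285,160)))
s=sense();im=snapshot("wrist");cv2.imwrite("pics/l.png",im)
s["ee_pos"]=np.array([505.1,322.6,302.9]);s["tcp_rot"]=np.array([[0,1.,0],[1,0,0],[0,0,-1]])
for dz in(0,30):
    s["ee_pos"][2]=302.9+dz
    print(dz,"white",cast("wrist",[(303,130),(340,130),(305,224),(340,224)],173,s).round()[:,:2].tolist(),"handle",cast("wrist",[(178,98),(193,238)],140,s).round()[:,:2].tolist(),"walls",cast("wrist",[(261,178),(380,65),(380,277)],200,s).round()[:,:2].tolist(),"lipline",cast("wrist",[(432,150)],140,s).round()[:,:2].tolist())
E
```

```text
clock: 21.1
ee_pos: [487.2, -241.3, 285.2]
tcp_rot: [[-0.005, 1.0, 0.007], [1.0, 0.005, -0.005], [-0.005, 0.007, -1.0]]
wrist_force: [1.3, -0.1, -2.6]
width: 33.6
clock: 22.1
ee_pos: [556.4, 105.4, 278.5]
tcp_rot: [[-0.003, 1.0, -0.002], [1.0, 0.003, -0.0], [-0.0, -0.002, -1.0]]
wrist_force: [0.7, -0.1, -1.0]
width: 33.3
clock: 22.9
ee_pos: [561.1, 282.9, 279.1]
tcp_rot: [[-0.002, 1.0, -0.001], [1.0, 0.002, -0.001], [-0.001, -0.001, -1.0]]
wrist_force: [0.3, -0.8, -0.9]
width: 33.1
[0.06 0.05 2.98]
0 white [[488.0, 365.0], [519.0, 365.0], [488.0, 281.0], [520.0, 281.0]] handle [[374.0, 390.0], [372.0, 252.0]] walls [[456.0, 332.0], [546.0, 415.0], [554.0, 242.0]] lipline [[607.0, 342.0]]
30 white [[486.0, 361.0], [520.0, 361.0], [487.0, 268.0], [521.0, 268.0]] handle [[362.0, 388.0], [360.0, 238.0]] walls [[450.0, 323.0], [550.0, 416.0], [560.0, 224.0]] lipline [[616.0, 336.0]]
```

```bash
python3 -m handwheel '{"dp":[[0.15,0.05,0.6],[0,0,0.8],[0,0,0.8],[0,0,0.8],[0,0,0.5],[0,0,0.25],[0,0,0.1],[0,0,0],[0,0,0]],"turn":[0,0,0,0,0,0,0,0,0],"claw":[20,20,20,20,20,20,20,20,20]}'
python3 -m handwheel '{"dp":[[0,0,0],[0,0,0],[0,0,0],[0,0,0],[0,0,-0.3],[0,0,-0.7],[0,0,-0.9],[0,0,-0.9],[0,0,-0.9],[0,0,-0.3]],"turn":[0,0,0,0,0,0,0,0,0,0],"claw":[46,46,46,46,46,46,46,46,46,46]}'
python3 -m handwheel '{"dp":[[0,0,0]],"turn":[0],"claw":[60]}'
python3 - <<'E'
from h import *
s=sense();im=snapshot("wrist");cv2.imwrite("pics/m.png",im);green("wrist",s,im,173);print("g1 at",shift((628,-138,200)))
E
```

```text
clock: 23.85
ee_pos: [564.3, 290.0, 127.6]
tcp_rot: [[-0.002, 1.0, 0.003], [1.0, 0.002, 0.001], [0.001, 0.003, -1.0]]
wrist_force: [-0.3, 0.4, -1.1]
width: 33.3
clock: 24.85
ee_pos: [564.3, 290.4, 292.0]
tcp_rot: [[-0.003, 1.0, 0.008], [1.0, 0.003, 0.003], [0.003, 0.008, -1.0]]
wrist_force: [0.3, 0.7, 0.0]
width: 46.0
clock: 24.95
ee_pos: [564.5, 290.4, 290.1]
tcp_rot: [[-0.003, 1.0, 0.007], [1.0, 0.003, 0.003], [0.003, 0.007, -1.0]]
wrist_force: [0.3, -0.5, 0.4]
width: 58.5
green px [337. 186.] ctr 576 289 size 63 49 axis 92.2
g1 at [-10.71   1.57   2.18]
```

```bash
python3 -m handwheel '{"dp":[[-0.5,0,0],[-0.95,0.1,0],[-0.95,0.1,0],[-0.95,0.1,0],[-0.95,0.1,0],[-0.95,0.1,0],[-0.95,0.1,0],[-0.95,0.2,0],[-0.95,0.2,0],[-0.95,0.2,0]],"turn":[0,0,0,0,0,0,0,0,0,0],"claw":[60,60,60,60,60,60,60,60,60,60]}'
python3 -m handwheel '{"dp":[[-0.7,0.1,0.7],[0,0,0.9],[0,0,0.6],[0,0,0],[0,0,0]],"turn":[-8.3,-8.3,-8.3,0,0],"claw":[60,60,60,60,60]}'
python3 - <<'E'
from h import *
s=sense();im=snapshot("wrist");cv2.imwrite("pics/n.png",im);green("wrist",s,im,28);print(s["joints"].round(),shift((628,-138,200)))
E
```

```text
clock: 26.0
ee_pos: [611.4, -73.3, 283.6]
tcp_rot: [[-0.003, 1.0, -0.003], [1.0, 0.003, 0.001], [0.001, -0.003, -1.0]]
wrist_force: [1.0, 0.5, -0.8]
width: 59.9
clock: 26.5
ee_pos: [615.0, -99.6, 196.2]
tcp_rot: [[-0.421, 0.907, -0.003], [0.907, 0.421, 0.001], [0.002, -0.003, -1.0]]
wrist_force: [-0.1, -0.6, 0.8]
width: 59.9
green px [320. 206.] ctr 629 -138 size 57 35 axis 114.9
[-15.  18.  22.  95.  -0.  50.] [-0.99 -0.13 -0.05]
```

```bash
python3 -m handwheel '{"dp":[[-0.98,-0.12,0],[0,0,0.7],[0,0,0.9],[0,0,0.9],[0,0,0.9],[0,0,0.8],[0,0,0.6],[0,0,0.3],[0,0,0.2],[0,0,0]],"turn":[0,0,0,0,0,0,0,0,0,0],"claw":[60,60,60,60,60,60,60,60,60,60]}'
python3 -m handwheel '{"dp":[[0,0,0.15],[0,0,0],[0,0,0],[0,0,0],[0,0,0],[0,0,0],[0,0,0],[0,0,0],[0,0,0],[0,0,0]],"turn":[0,0,0,0,0,0,0,0,0,0],"claw":[60,20,20,20,20,20,20,20,20,20]}' 50
```

```text
clock: 27.55
ee_pos: [629.0, -137.5, -13.7]
tcp_rot: [[-0.423, 0.906, 0.001], [0.906, 0.423, -0.0], [-0.001, 0.001, -1.0]]
wrist_force: [-0.5, 0.5, 0.7]
width: 59.8
clock: 28.55
ee_pos: [629.3, -137.9, -19.1]
tcp_rot: [[-0.423, 0.906, 0.002], [0.906, 0.423, -0.001], [-0.002, 0.002, -1.0]]
wrist_force: [0.2, 0.0, 4.7]
width: 33.0
```

```bash
python3 -m handwheel '{"dp":[[0,0,-0.4],[0,0,-0.9],[0,0,-0.9],[0,0,-0.9],[0,0,-0.9],[0,0,-0.9],[0,0,-0.9],[0,0,-0.9],[0,0,-0.9],[0,0,0]],"turn":[0,0,0,0,0,0,0,8.3,8.3,8.3],"claw":[20,20,20,20,20,20,20,20,20,20]}'
python3 -m handwheel '{"dp":[[0.5,-0.16,0],[0.9,-0.16,0],[0.9,-0.16,0],[0.9,-0.16,0],[0.9,-0.16,0],[0.9,-0.16,0],[0.9,-0.16,0],[0.9,-0.16,0],[0.9,-0.16,0],[0.9,-0.16,0]],"turn":[0,0,0,0,0,0,0,0,0,0],"claw":[20,20,20,20,20,20,20,20,20,20]}'
python3 -m handwheel '{"dp":[[0.9,0,0],[0.9,0,0],[0.9,0,0],[0.9,0,0],[0.3,0,0],[0,0,0],[0,0,0]],"turn":[0,0,0,0,0,0,0],"claw":[20,20,20,20,20,20,20]}'
python3 - <<'E'
from h import *
print(shift((565,363,121)),sense()["joints"].round())
s=sense();im=snapshot("wrist");cv2.imwrite("pics/o.png",im)
E
```

```text
clock: 29.55
ee_pos: [629.7, -137.9, 290.7]
tcp_rot: [[0.003, 1.0, 0.01], [1.0, -0.003, -0.003], [-0.003, 0.01, -1.0]]
wrist_force: [0.6, -0.3, -0.7]
width: 32.8
clock: 30.55
ee_pos: [562.4, 207.6, 283.3]
tcp_rot: [[-0.003, 1.0, -0.002], [1.0, 0.003, -0.0], [-0.0, -0.002, -1.0]]
wrist_force: [1.3, -0.5, -1.6]
width: 32.9
clock: 31.25
ee_pos: [562.8, 361.9, 283.1]
tcp_rot: [[-0.003, 1.0, -0.001], [1.0, 0.003, -0.001], [-0.001, -0.001, -1.0]]
wrist_force: [0.3, -1.3, -1.3]
width: 33.0
[0.03 0.06 4.05] [ 27.  30.  49. 109.  -0. 117.]
```

View pics/o.png

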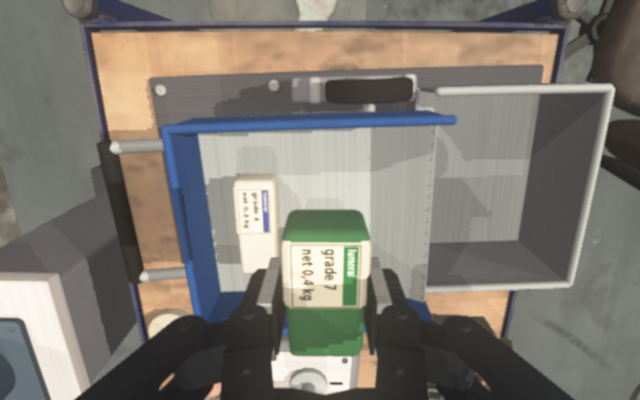

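The tray view shows white in place at (255,222) and the held green at (325,280) clear of the left wall. I'll lower it.

```bash
python3 -m handwheel '{"dp":[[0.05,0.06,0.6],[0,0,0.8],[0,0,0.8],[0,0,0.8],[0,0,0.5],[0,0,0.25],[0,0,0.2],[0,0,0],[0,0,0]],"turn":[0,0,0,0,0,0,0,0,0],"claw":[20,20,20,20,20,20,20,20,20]}'
python3 -m handwheel '{"dp":[[0,0,0],[0,0,0],[0,0,0],[0,0,0],[0,0,-0.3],[0,0,-0.7],[0,0,-0.9],[0,0,-0.9],[0,0,-0.9],[0,0,-0.3]],"turn":[0,0,0,0,0,0,0,0,0,0],"claw":[46,46,46,46,46,46,46,46,46,46]}'
python3 -m handwheel '{"dp":[[-0.6,0,0],[-0.95,0,0],[-0.95,0,0],[-0.95,0,0],[-0.95,0,0],[-0.95,0,0],[-0.95,0,0],[-0.95,0,0],[-0.95,0,0],[-0.95,0,0]],"turn":[0,0,0,0,0,0,0,0,0,0],"claw":[46,46,46,46,46,46,46,46,46,46]}'
python3 -m handwheel '{"dp":[[-0.95,-0.1,0],[-0.95,-0.1,0],[-0.95,-0.1,0],[-0.95,-0.1,0],[-0.95,-0.1,0],[-0.95,-0.1,0],[-0.6,0,0],[0,0,0],[0,0,0]],"turn":[0,0,0,0,0,0,0,0,0],"claw":[46,46,46,46,46,46,46,46,46]}'
python3 - <<'E'
from h import *
s=sense();im=snapshot("wrist");t=snapshot("top");print(s["joints"].round())
cv2.imwrite("pics/p.png",np.hstack([cv2.resize(im,(400,250)),cv2.resize(t[95:300,140:520],(400,216))[:,:].copy() if 0 else cv2.resize(t[95:300,140:520],(400,250))]))
cv2.imwrite("pics/p_w.png",im)
E
```

```text
clock: 32.2
ee_pos: [566.3, 364.4, 127.2]
tcp_rot: [[-0.002, 1.0, 0.002], [1.0, 0.002, 0.001], [0.001, 0.002, -1.0]]
wrist_force: [1.0, -1.1, -1.7]
width: 33.1
clock: 33.2
ee_pos: [566.4, 364.8, 292.2]
tcp_rot: [[-0.003, 1.0, 0.008], [1.0, 0.003, 0.004], [0.004, 0.008, -1.0]]
wrist_force: [0.4, 0.3, 0.9]
width: 46.3
clock: 34.2
ee_pos: [566.3, -3.1, 286.9]
tcp_rot: [[-0.003, 1.0, 0.002], [1.0, 0.003, -0.0], [-0.0, 0.002, -1.0]]
wrist_force: [0.4, 0.2, -0.3]
width: 45.8
clock: 35.1
ee_pos: [543.0, -253.9, 286.2]
tcp_rot: [[-0.001, 1.0, 0.001], [1.0, 0.001, 0.0], [0.0, 0.001, -1.0]]
wrist_force: [-0.4, -0.0, -0.3]
width: 45.9
[-31.  17.  32. 105.   0.  58.]
```

View pics/p.png

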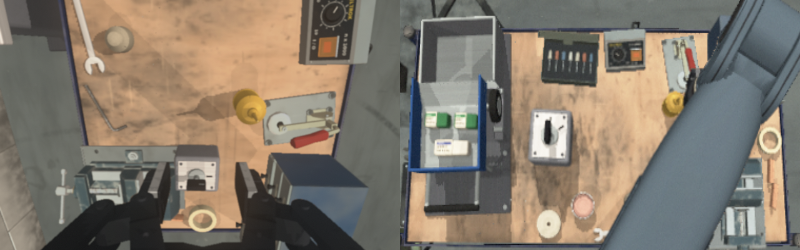

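Top view: all three bars lie in the tray, with no others on the bench. Next is the key, so I'll take a close look.

```bash
python3 -m handwheel '{"dp":[[-0.9,-0.1,0],[-0.9,-0.1,0],[-0.8,-0.1,0.5],[0,0,0.7],[0,0,0.4],[0,0,0],[0,0,0]],"turn":[0,0,0,0,0,0,0],"claw":[46,46,46,46,46,46,46]}'
python3 - <<'E'
from h import *
s=sense();im=snapshot("wrist");print(s["joints"].round());cv2.imwrite("pics/q.png",cv2.resize(im[80:330,160:480],None,fx=2,fy=2))
E
```

```text
clock: 35.9
ee_pos: [531.6, -356.5, 222.2]
tcp_rot: [[-0.004, 1.0, -0.0], [1.0, 0.004, 0.0], [0.0, -0.0, -1.0]]
wrist_force: [0.2, -0.2, 0.0]
width: 45.9
[-40.  21.  30.  98.   0.  50.]
```

View pics/q.png

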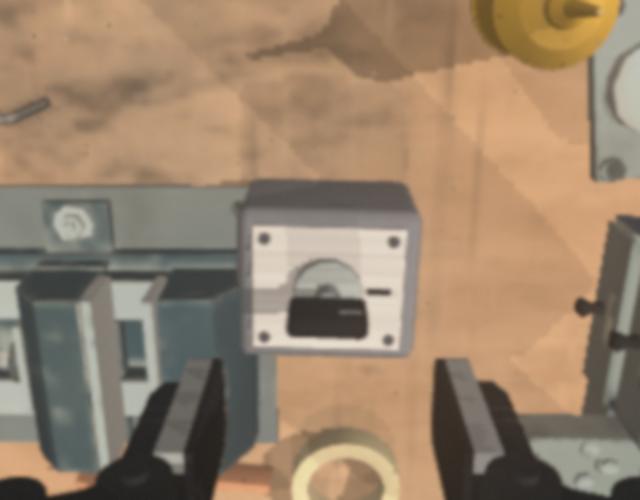

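```bash
python3 - <<'E'
from h import *
s=sense();f=lambda x,y:(160+x/2,80+y/2)
print("bow top",cast("wrist",[f(327,327),f(287,337),f(367,336)],113,s).round(1))
print("plate screws",cast("wrist",[f(264,238),f(394,241),f(264,337),f(388,340)],66,s).round(1), "disc",cast("wrist",[f(327,290)],68,s).round(1))
E
```

```text
bow top [[ 532.4 -408.7  113. ]
 [ 515.1 -413.6  113. ]
 [ 549.7 -413.   113. ]]
plate screws [[ 502.  -384.3   66. ]
 [ 564.7 -385.6   66. ]
 [ 500.7 -437.2   66. ]
 [ 563.4 -438.7   66. ]] disc [[ 532.4 -410.5   68. ]]
```

The key is at (532,-410), bow 35 mm long, aligned with world x. I'll turn the jaws by 90° and hover above it.

```bash
python3 -m handwheel '{"dp":[[0,0,0],[0,0,0],[0,0,0],[0,0,0],[0,0,0],[0,0,0],[0,0,0],[0,0,0],[0,0,0],[0,0,0]],"turn":[-8.5,-8.5,-8.5,-8.5,-8.5,-8.5,-8.5,-8.5,-8.5,-8.5],"claw":[46,46,46,46,46,46,46,46,46,46]}'
python3 -m handwheel '{"dp":[[0,0,0],[0,-0.7,0],[0,-0.65,0],[0,0,0.7],[0,0,0.7],[0,0,0.7],[0,0,0],[0,0,0]],"turn":[-5,0,0,0,0,0,0,0],"claw":[46,46,46,46,46,46,46,46]}'
python3 - <<'E'
from h import *
print(shift((532.5,-410,64)),sense()["joints"].round())
E
```

```text
clock: 36.95
ee_pos: [532.4, -357.7, 224.3]
tcp_rot: [[-0.997, 0.078, 0.003], [0.078, 0.997, -0.003], [-0.003, -0.002, -1.0]]
wrist_force: [0.8, -0.3, -0.6]
width: 45.9
clock: 37.75
ee_pos: [532.0, -411.5, 139.0]
tcp_rot: [[-1.0, -0.003, 0.001], [-0.003, 1.0, -0.001], [-0.001, -0.001, -1.0]]
wrist_force: [0.2, -0.0, 0.9]
width: 46.1
[-0.01  0.04  1.88] [-43.  25.  25.  90.   0. -44.]
```

```bash
python3 -m handwheel '{"dp":[[0,0.03,0.6],[0,0,0.6],[0,0,0.4],[0,0,0.25],[0,0,0],[0,0,0]],"turn":[0,0,0,0,0,0],"claw":[46,46,46,46,46,46]}'
python3 -m handwheel '{"dp":[[0,0,0],[0,0,0],[0,0,0],[0,0,0],[0,0,0],[0,0,0],[0,0,0],[0,0,0],[0,0,0],[0,0,0]],"turn":[0,0,0,0,0,0,0,0,0,0],"claw":[2,2,2,2,2,2,2,2,2,2]}' 40
python3 - <<'E'
from h import *
s=sense();im=snapshot("wrist");print(s["ft_torque"]);cv2.imwrite("pics/r.png",cv2.resize(im[120:,160:480],None,fx=1.8,fy=1.8))
E
```

```text
clock: 38.35
ee_pos: [532.5, -411.4, 65.9]
tcp_rot: [[-1.0, -0.003, 0.002], [-0.003, 1.0, -0.002], [-0.002, -0.002, -1.0]]
wrist_force: [0.6, 0.1, 0.3]
width: 46.0
clock: 39.35
ee_pos: [532.1, -409.7, 65.3]
tcp_rot: [[-1.0, -0.002, 0.002], [-0.002, 1.0, 0.001], [-0.002, 0.001, -1.0]]
wrist_force: [-0.7, 4.5, 5.5]
width: 9.3
[ 0.97819546  0.09938968 -0.42550615]
```

View pics/r.png

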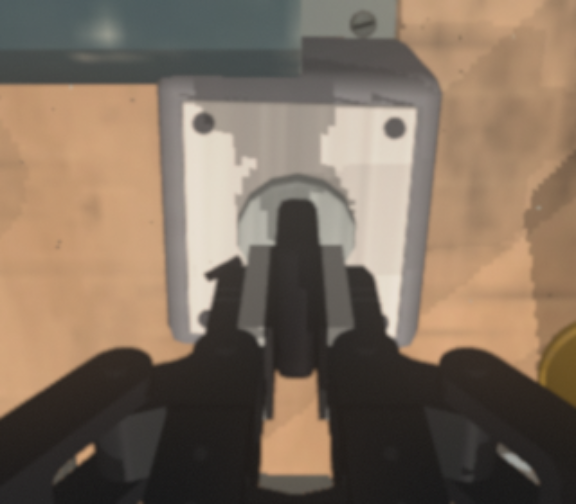

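The bow is gripped at an opening of 9.3 and visible between the pads at (297,290). I'll turn it clockwise.

```bash
python3 -m handwheel '{"dp":[[0,0,0],[0,0,0],[0,0,0],[0,0,0],[0,0,0],[0,0,0],[0,0,0],[0,0,0],[0,0,0],[0,0,0]],"turn":[6,6,6,6,6,6,6,6,6,4],"claw":[2,2,2,2,2,2,2,2,2,2]}' 60
python3 - <<'E'
from h import *
s=sense();print(s["ft_torque"],s["tcp_rot"].round(3)[:,1])
E
```

```text
clock: 40.4
ee_pos: [531.8, -410.3, 65.3]
tcp_rot: [[-0.53, 0.848, 0.001], [0.848, 0.53, -0.001], [-0.001, 0.001, -1.0]]
wrist_force: [-1.9, 3.3, 5.7]
width: 8.9
[0.6416179  0.2416011  0.14677425] [0.848 0.53  0.001]
```

```bash
python3 -m handwheel '{"dp":[[0,0,0],[0,0,0],[0,0,0],[0,0,0],[0,0,0],[0,0,0],[0,0,0],[0,0,0],[0,0,0],[0,0,0]],"turn":[2,2,0,0,0,0,0,0,0,0],"claw":[2,2,2,2,2,2,2,2,2,2]}' 60
python3 - <<'E'
from h import *
s=sense();im=snapshot("wrist");print(s["ft_torque"],s["tcp_rot"].round(3)[:,1]);cv2.imwrite("pics/s.png",cv2.resize(im[120:,160:480],None,fx=1.8,fy=1.8))
E
python3 -m handwheel '{"dp":[[0,0,0],[0,0,0],[0,0,0],[0,0,0],[0,0,0]],"turn":[0,0,0,0,0],"claw":[2,2,2,2,2]}' 60
```

```text
clock: 41.4
ee_pos: [531.8, -410.3, 65.3]
tcp_rot: [[-0.473, 0.881, 0.001], [0.881, 0.473, -0.001], [-0.001, 0.001, -1.0]]
wrist_force: [-1.5, 2.0, 6.0]
width: 8.5
[0.63868724 0.32143152 0.27890045] [0.881 0.473 0.001]
clock: 41.95
ee_pos: [531.7, -410.3, 65.3]
tcp_rot: [[-0.473, 0.881, 0.001], [0.881, 0.473, -0.0], [-0.001, 0.001, -1.0]]
wrist_force: [-1.4, 2.6, 4.2]
width: 8.8
```

View pics/s.png

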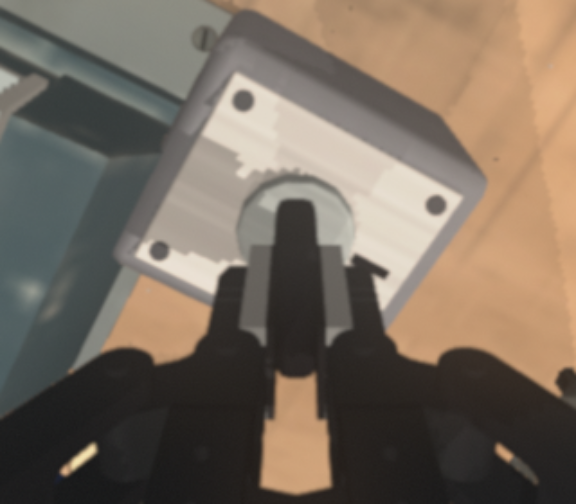

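The key has turned with the fingers to about 62° against the box, and it held there for over 1.5 s. Releasing.

```bash
python3 -m handwheel '{"dp":[[0,0,0],[0,0,0],[0,0,0],[0,0,0],[0,0,0],[0,0,0],[0,0,0],[0,0,0],[0,0,0],[0,0,0]],"turn":[0,0,0,0,0,0,0,0,0,0],"claw":[55,55,55,55,55,55,55,55,55,55]}'
python3 -m handwheel '{"dp":[[0,0,-0.4],[0,0,-0.8],[0,0,-0.9],[0,0,-0.9],[0,0,-0.9],[0,0,-0.6],[0,0,0]],"turn":[0,0,0,0,0,0,0],"claw":[55,55,55,55,55,55,55]}'
python3 - <<'E'
from h import *
s=sense();im=snapshot("wrist");cv2.imwrite("pics/t.png",cv2.resize(im[60:,120:520],None,fx=1.5,fy=1.5));print(s["joints"].round(),s["ft_torque"])
E
```

```text
clock: 42.95
ee_pos: [531.5, -410.6, 63.7]
tcp_rot: [[-0.472, 0.882, 0.0], [0.882, 0.472, -0.0], [-0.0, 0.0, -1.0]]
wrist_force: [0.0, -0.9, 0.9]
width: 55.0
clock: 43.65
ee_pos: [533.0, -412.0, 249.4]
tcp_rot: [[-0.472, 0.882, 0.007], [0.882, 0.472, -0.007], [-0.009, 0.003, -1.0]]
wrist_force: [0.1, -0.5, -0.6]
width: 54.9
[-43.  28.  41. 103.  -0.  18.] [ 0.0575825  -0.00537399 -0.01840716]
```

View pics/t.png

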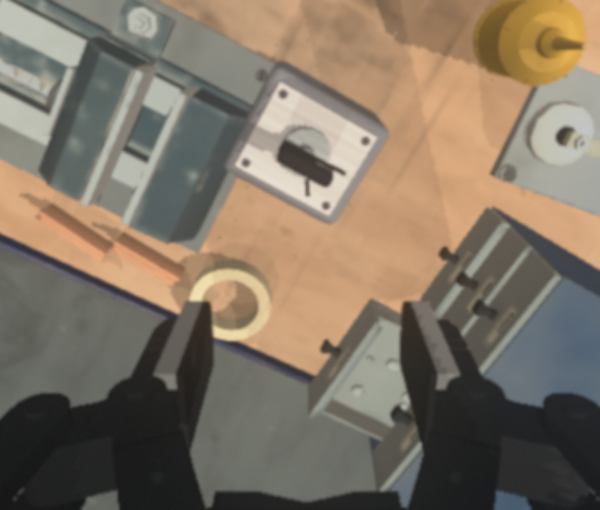

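The key has sprung back and is square with its box at (305,163). Sixteen pictures have been viewed, so from here I'll check by numbers only. Next, the handle at (373,321).

```bash
python3 -m handwheel '{"dp":[[0,0,-0.5],[0,0,-0.5],[0,0,0],[0,0,0],[0,0,0]],"turn":[7,7,7,7.1,0],"claw":[50,50,50,50,50]}'
python3 -m handwheel '{"dp":[[0.5,0,0],[0.95,-0.22,0],[0.95,-0.22,0],[0.95,-0.22,0],[0.95,-0.22,0],[0.95,-0.22,0],[0.95,-0.22,0],[0.95,-0.22,0],[0.95,-0.22,0],[0.95,-0.22,0]],"turn":[0,0,0,0,0,0,0,0,0,0],"claw":[50,50,50,50,50,50,50,50,50,50]}'
python3 -m handwheel '{"dp":[[0.95,-0.22,0],[0.95,-0.22,0],[0.95,-0.22,0],[0.95,-0.22,0],[0.95,-0.22,0],[0.95,-0.22,0],[0.95,-0.22,0],[0.95,-0.22,0],[0.95,-0.22,0],[0.5,0,0]],"turn":[0,0,0,0,0,0,0,0,0,0],"claw":[50,50,50,50,50,50,50,50,50,50]}'
python3 - <<'E'
from h import *
s=sense();print(s["tcp_rot"].round(3)[:,1],s["joints"].round(),shift((373,321,160)))
a=np.radians(7.3+np.arange(0,1.3501,0.0675)*57.2958)
P=np.c_[-237*np.cos(a),237*np.sin(a)]; print((np.diff(P,axis=0)/40*[1,-1]).round(2).tolist())
im=snapshot("top");np.save("pics/before.npy",im);cv2.imwrite("pics/before.png",im)
H,S,V=cv2.split(cv2.cvtColor(im,cv2.COLOR_BGR2HSV));g=((H>45)&(H<85)&(S>110)&(V>40)).astype(np.uint8)
print([ (st[4],c.round()) for st,c in zip(*cv2.connectedComponentsWithStats(g[:,130:300].copy())[2:])])
E
```

```text
clock: 44.2
ee_pos: [531.2, -410.3, 281.3]
tcp_rot: [[-0.001, 1.0, -0.002], [1.0, 0.001, 0.002], [0.002, -0.002, -1.0]]
wrist_force: [0.0, -0.5, 0.4]
width: 49.9
clock: 45.2
ee_pos: [450.7, -47.0, 281.9]
tcp_rot: [[-0.004, 1.0, -0.002], [1.0, 0.004, 0.001], [0.001, -0.002, -1.0]]
wrist_force: [0.4, 0.4, 0.2]
width: 50.0
clock: 46.2
ee_pos: [370.5, 315.6, 281.9]
tcp_rot: [[-0.007, 1.0, -0.003], [1.0, 0.007, -0.001], [-0.001, -0.003, -1.0]]
wrist_force: [0.9, -0.2, 0.3]
width: 50.1
[ 1.     0.007 -0.003] [ 32.  -1.  11. 102.   0. 122.] [0.14 0.07 3.05]
[[0.06, -0.39], [0.09, -0.39], [0.12, -0.38], [0.14, -0.37], [0.17, -0.36], [0.19, -0.35], [0.21, -0.34], [0.24, -0.32], [0.26, -0.31], [0.28, -0.29], [0.3, -0.27], [0.31, -0.25], [0.33, -0.23], [0.34, -0.2], [0.36, -0.18], [0.37, -0.15], [0.38, -0.13], [0.39, -0.1], [0.39, -0.08], [0.4, -0.05]]
[(np.int32(67931), array([ 85., 200.])), (np.int32(20), array([ 53., 191.])), (np.int32(6), array([ 80., 190.])), (np.int32(7), array([ 47., 193.])), (np.int32(1), array([ 75., 190.])), (np.int32(1), array([ 74., 193.])), (np.int32(1), array([ 76., 192.])), (np.int32(18), array([ 81., 195.])), (np.int32(5), array([ 56., 195.])), (np.int32(1), array([ 74., 195.])), (np.int32(7), array([ 76., 196.])), (np.int32(1), array([ 52., 196.])), (np.int32(1), array([ 80., 198.]))]
```

```bash
python3 -m handwheel '{"dp":[[0.1,0.06,0.6],[0,0,0.9],[0,0,0.9],[0,0,0.8],[0,0,0.6],[0,0,0.4],[0,0,0.3],[0,0,0],[0,0,0]],"turn":[0,0,0,0,0,0,0,0,0],"claw":[50,50,50,50,50,50,50,50,50]}'
python3 -m handwheel '{"dp":[[0,0,0],[0,0,0],[0,0,0],[0,0,0],[0,0,0],[0,0,0],[0,0,0],[0,0,0],[0,0,0],[0,0,0]],"turn":[0,0,0,0,0,0,0,0,0,0],"claw":[5,5,5,5,5,5,5,5,5,5]}' 50
```

```text
clock: 47.15
ee_pos: [374.9, 317.1, 103.6]
tcp_rot: [[-0.001, 1.0, -0.0], [1.0, 0.001, -0.0], [-0.0, -0.0, -1.0]]
wrist_force: [-0.5, -0.6, 0.7]
width: 49.7
clock: 48.15
ee_pos: [371.9, 317.8, 105.1]
tcp_rot: [[-0.003, 1.0, -0.005], [1.0, 0.003, 0.001], [0.001, -0.005, -1.0]]
wrist_force: [-7.7, -1.3, 7.1]
width: 13.6
```

```bash
python3 -m handwheel '{"dp":[[0,0.06,-0.39],[0,0.09,-0.39],[0,0.12,-0.38],[0,0.14,-0.37],[0,0.17,-0.36],[0,0,0]],"turn":[0,0,0,0,0,0],"claw":[5,5,5,5,5,5]}' 60
python3 - <<'E'
from h import *
s=sense();im=snapshot("top");d=cv2.absdiff(im,np.load("pics/before.npy")).sum(2);print("tray px changed",(d[160:240,150:222]>60).mean().round(3),s["joint_efforts"].round(1))
E
```

```text
clock: 48.75
ee_pos: [393.1, 318.6, 180.0]
tcp_rot: [[-0.004, 1.0, -0.011], [1.0, 0.004, 0.003], [0.003, -0.011, -1.0]]
wrist_force: [-11.3, 2.0, 0.6]
width: 13.6
tray px changed 0.764 [ -4.8 -31.3  35.2  -3.8  -2.4   0.3]
```

```bash
python3 -m handwheel '{"dp":[[0,0.17,-0.35],[0,0.2,-0.34],[0,0.23,-0.32],[0,0.25,-0.31],[0,0.28,-0.29],[0,0,0]],"turn":[0,0,0,0,0,0],"claw":[5,5,5,5,5,5]}' 60
python3 - <<'E'
from h import *
im=snapshot("scene");cv2.imwrite("pics/tip1.png",im)
E
```

```text
clock: 49.4
ee_pos: [438.8, 320.3, 246.9]
tcp_rot: [[-0.004, 1.0, -0.008], [1.0, 0.004, 0.007], [0.007, -0.008, -1.0]]
wrist_force: [-12.8, 3.7, 8.7]
width: 13.0
```

```bash
python3 -m handwheel '{"dp":[[0,0.29,-0.27],[0,0.31,-0.25],[0,0.33,-0.23],[0,0.34,-0.2],[0,0.36,-0.18],[0,0,0]],"turn":[0,0,0,0,0,0],"claw":[5,5,5,5,5,5]}' 60
python3 -m handwheel '{"dp":[[0,0.37,-0.15],[0,0.38,-0.13],[0,0.39,-0.1],[0,0,0],[0,0,0]],"turn":[0,0,0,0,0],"claw":[5,5,5,5,5]}' 60
```

```text
clock: 50.05
ee_pos: [505.9, 322.8, 296.7]
tcp_rot: [[-0.005, 1.0, 0.002], [1.0, 0.005, 0.015], [0.015, 0.002, -1.0]]
wrist_force: [-10.7, 7.6, 18.4]
width: 11.7
clock: 50.55
ee_pos: [553.5, 324.6, 314.7]
tcp_rot: [[-0.005, 1.0, 0.012], [1.0, 0.005, 0.019], [0.019, 0.012, -1.0]]
wrist_force: [-5.6, 10.0, 23.1]
width: 10.5
```

Side and vertical forces are building up (yaw of about 2°, and the handle runs slightly higher than planned). I'll relieve them by shifting +y and up, then finish the arc.

```bash
python3 -m handwheel '{"dp":[[0.1,0,-0.15],[0.08,0,-0.15],[0,0,0]],"turn":[0,0,0],"claw":[5,5,5]}' 60
python3 -m handwheel '{"dp":[[0,0.3,-0.08],[0,0.25,-0.05],[0,0,0],[0,0,0]],"turn":[0,0,0,0],"claw":[5,5,5,5]}' 60
python3 - <<'E'
from h import *
im=snapshot("top");cv2.imwrite("pics/tip2.png",im);s=sense()
H,S,V=cv2.split(cv2.cvtColor(im,cv2.COLOR_BGR2HSV));g=((H>40)&(H<90)&(S>80)&(V>25)).astype(np.uint8)
n,l,st,c=cv2.connectedComponentsWithStats(g)
print([(c[i].round().tolist(),int(st[i,4])) for i in range(1,n) if st[i,4]>5 and 140<c[i][0]<260 and c[i][1]>90])
print("hopper centre px",proj("top",(746,324,12)),"corners",proj("top",[(669,224,50),(669,424,50),(823,224,120),(823,424,120)]).round())
E
```

```text
clock: 50.85
ee_pos: [554.3, 325.9, 319.5]
tcp_rot: [[-0.002, 1.0, 0.005], [1.0, 0.002, 0.004], [0.004, 0.005, -1.0]]
wrist_force: [-1.9, 1.3, 11.1]
width: 5.2
clock: 51.25
ee_pos: [576.1, 324.5, 320.5]
tcp_rot: [[-0.0, 1.0, -0.001], [1.0, 0.0, -0.0], [-0.0, -0.001, -1.0]]
wrist_force: [-0.4, 0.2, -0.1]
width: 5.0
[([199.0, 134.0], 150), ([218.0, 148.0], 47)]
hopper centre px [[208.27595904 146.80545773]] corners [[236. 167.]
 [171. 167.]
 [233. 111.]
 [166. 111.]]
```

The grip slipped off the handle (opening 5), but both green bars now show at the hopper pixels. I'll find the barrow's angle and the white bar numerically.

```bash
cat > chk.py <<'E'
from h import *
def comps(im,m,roi,mn):
    n,l,st,c=cv2.connectedComponentsWithStats(m.astype(np.uint8))
    return [(c[i].round().astype(int).tolist(),st[i].tolist()) for i in range(1,n) if st[i,4]>mn and roi[0]<c[i][0]<roi[1] and roi[2]<c[i][1]<roi[3]]
for nm in("top","scene"):
    a=cv2.imread("pics/before.png") if nm=="top" else cv2.imread("pics/a_scene.png"); b=snapshot(nm); cv2.imwrite(f"pics/now_{nm}.png",b)
    roi=(130,270,90,280) if nm=="top" else (110,310,80,240)
    for t,im in(("before",a),("now",b)):
        H,S,V=cv2.split(cv2.cvtColor(im,cv2.COLOR_BGR2HSV))
        print(nm,t,"blue",comps(im,(H>100)&(H<125)&(S>150)&(V>60),roi,60),"green",comps(im,(H>45)&(H<85)&(S>110)&(V>40),roi,5))
        if nm=="top": print("  bright",comps(im,(S<45)&(V>205),roi,30))
E
python3 chk.py; python3 - <<'E'
from h import *
t=np.radians
for ph in(0,0.6,1.35):
    R=lambda x,y,z:(607+x*np.cos(ph)+z*np.sin(ph),324+y,110-x*np.sin(ph)+z*np.cos(ph))
    W=[R(-154,-86,90),R(-154,86,90),R(0,-86,90),R(0,86,90),R(-235,0,30)]
    print(ph,"rear corners, front corners, handle: top",proj("top",W).round().tolist(),"scene",proj("scene",W).round().tolist())
E
```

```text
top before blue [([210, 206], [156, 157, 66, 80, 556]), ([153, 197], [148, 159, 12, 73, 567])] green [([183, 191], [180, 189, 8, 6, 20]), ([210, 190], [208, 189, 5, 2, 6]), ([177, 193], [176, 191, 3, 5, 7]), ([211, 195], [208, 192, 6, 7, 18]), ([206, 196], [204, 194, 4, 5, 7])]
  bright [([169, 193], [164, 186, 11, 13, 97]), ([197, 195], [192, 191, 11, 9, 87]), ([174, 207], [158, 201, 30, 13, 292]), ([196, 215], [193, 212, 8, 7, 41])]
top now blue [([192, 164], [158, 149, 69, 30, 1491])] green [([193, 134], [191, 131, 6, 6, 11]), ([201, 134], [197, 131, 10, 6, 16]), ([215, 147], [213, 146, 4, 4, 7])]
  bright [([192, 150], [178, 149, 26, 4, 60])]
scene before blue [([210, 142], [171, 111, 88, 57, 2252])] green []
scene now blue [([218, 99], [204, 88, 27, 23, 375]), ([251, 120], [232, 94, 36, 61, 874])] green [([264, 157], [263, 155, 2, 5, 8])]
0 rear corners, front corners, handle: top [[214.0, 234.0], [148.0, 234.0], [217.0, 176.0], [153.0, 176.0], [187.0, 265.0]] scene [[212.0, 150.0], [173.0, 134.0], [248.0, 132.0], [210.0, 117.0], [173.0, 170.0]]
0.6 rear corners, front corners, handle: top [[207.0, 200.0], [138.0, 199.0], [219.0, 159.0], [157.0, 159.0], [170.0, 241.0]] scene [[229.0, 118.0], [189.0, 104.0], [260.0, 131.0], [221.0, 117.0], [183.0, 123.0]]
1.35 rear corners, front corners, handle: top [[209.0, 147.0], [141.0, 147.0], [225.0, 152.0], [166.0, 152.0], [162.0, 171.0]] scene [[259.0, 102.0], [220.0, 89.0], [268.0, 142.0], [230.0, 128.0], [220.0, 82.0]]
```

The barrow rests at its forward stop: the blue matches the 1.35 rad prediction. The green bars are in the hopper. I'll regrasp the handle there (585,~325,346), deeper in the pads this time.

```bash
python3 -m handwheel '{"dp":[[0,-0.1,-0.5],[0,0,-0.8],[0,0,0],[0,0,0],[0,0,0],[0,0.32,0],[0,0,0],[0,0,0]],"turn":[0,0,0,0,0,0,0,0],"claw":[5,5,50,50,50,50,50,50]}' 60
python3 - <<'E'
from h import *
s=sense();print(s["joints"].round());im=snapshot("wrist");cv2.imwrite("pics/v.png",im)
p=proj("wrist",[(585,265,346),(585,385,346),(577,325,346),(593,325,346)],s).round();print(p.tolist())
V=im.max(2)
for r in (int(p[1][1])+5,int(p[1][1])+25,int(p[2][1])-15): 
    if 0<=r<400: print(r,V[r,200:450:6].tolist())
E
```

```text
clock: 52.2
ee_pos: [584.2, 324.1, 360.6]
tcp_rot: [[-0.001, 1.0, 0.001], [1.0, 0.001, 0.001], [0.001, 0.001, -1.0]]
wrist_force: [-0.5, -0.6, -0.1]
width: 49.9
[ 23.  45.  81. 126.   0. 113.]
[[325.0, 322.0], [325.0, 126.0], [311.0, 233.0], [339.0, 233.0]]
131 [104, 103, 103, 102, 101, 100, 100, 100, 99, 99, 99, 99, 98, 85, 57, 64, 69, 67, 68, 95, 93, 94, 166, 165, 169, 179, 190, 190, 191, 189, 191, 190, 189, 188, 191, 186, 151, 204, 254, 156, 167, 165]
151 [107, 107, 106, 105, 105, 104, 102, 102, 102, 100, 100, 101, 101, 100, 53, 61, 67, 65, 61, 92, 92, 92, 181, 186, 178, 170, 169, 175, 191, 191, 191, 190, 190, 188, 190, 189, 164, 207, 249, 155, 131, 150]
218 [132, 126, 131, 143, 187, 145, 145, 145, 139, 132, 117, 143, 139, 141, 155, 59, 68, 70, 68, 125, 65, 53, 132, 180, 183, 186, 173, 166, 167, 166, 183, 183, 184, 184, 182, 156, 199, 114, 108, 108, 111, 112]
```

The wrist image shows the dark bar at column ~299, against the predicted 325, so the handle is at x≈570. I'll shift and descend.

```bash
python3 -m handwheel '{"dp":[[0,-0.37,0],[0,0,0.5],[0,0,0.5],[0,0,0.3],[0,0,0.15],[0,0,0]],"turn":[0,0,0,0,0,0],"claw":[50,50,50,50,50,50]}' 60
python3 -m handwheel '{"dp":[[0,0,0],[0,0,0],[0,0,0],[0,0,0],[0,0,0],[0,0,0],[0,0,0],[0,0,0],[0,0,0],[0,0,0]],"turn":[0,0,0,0,0,0,0,0,0,0],"claw":[5,5,5,5,5,5,5,5,5,5]}' 60
python3 chk.py | grep now
```

```text
clock: 52.85
ee_pos: [568.9, 324.1, 303.3]
tcp_rot: [[-0.001, 1.0, 0.002], [1.0, 0.001, 0.001], [0.001, 0.002, -1.0]]
wrist_force: [-0.3, 0.3, -0.6]
width: 50.0
clock: 53.85
ee_pos: [570.2, 324.1, 305.1]
tcp_rot: [[-0.001, 1.0, 0.005], [1.0, 0.001, 0.002], [0.002, 0.005, -1.0]]
wrist_force: [-0.2, -1.9, 5.2]
width: 13.6
top now blue [([193, 161], [160, 149, 68, 26, 1405])] green [([204, 134], [202, 132, 5, 5, 11]), ([194, 135], [192, 135, 5, 2, 6])]
scene now blue [([220, 98], [206, 88, 27, 22, 359]), ([253, 120], [235, 94, 33, 62, 824])] green [([264, 157], [263, 156, 2, 4, 7])]
```

Gripped again (13.6) at φ≈1.29. I'll push to the stop for a second so that the whole load slides, then check for white.

```bash
python3 -m handwheel '{"dp":[[0,0.2,-0.03],[0,0.15,-0.02],[0,0,0],[0,0,0],[0,0,0],[0,0,0],[0,0,0],[0,0,0],[0,0,0],[0,0,0]],"turn":[0,0,0,0,0,0,0,0,0,0],"claw":[5,5,5,5,5,5,5,5,5,5]}' 70
python3 - <<'E'
from h import *
im=snapshot("top");print(sense()["joints"].round(1))
H,S,V=cv2.split(cv2.cvtColor(im,cv2.COLOR_BGR2HSV))
for r in range(112,182,5): print(r,"".join("B" if h>100 and h<125 and s>150 else "G" if 40<h<90 and s>90 else "W" if v>190 and s<45 else "k" if v<60 else "." for h,s,v in zip(H[r,155:245:1],S[r,155:245:1],V[r,155:245:1])))
E
```

```text
clock: 54.95
ee_pos: [582.7, 324.6, 306.8]
tcp_rot: [[-0.002, 1.0, 0.002], [1.0, 0.002, 0.003], [0.003, 0.002, -1.0]]
wrist_force: [-2.2, -0.9, 5.6]
width: 12.7
[2.330e+01 3.160e+01 5.370e+01 1.119e+02 1.000e-01 1.132e+02]
112 .....W....................................................................W..kk...........
117 .....W.....k..............................................................W.....kkk.......
122 ...k.W...................................................................WW...............
127 k..k.W...................................................................WW...............
132 ..kkWW..........................G...GGGGGGGGGGGGGGG.......................................
137 kkk.W....................................GGGGGGGGGG.......................................
142 kkk.W.....................................................................................
147 kkkkk...BBBB.BBBBB.B..BBBBBBBBBBBBBBBBBBBBBB.BB.BBBBBB.BBBB.GGGGGGGGGG....................
152 kkkkkkkBBBBBBBBBBBBBBBBBBBBBBBBBBBBBBBBBBBBBBBBBBBBBB.B.B..BBB.BBBBBBB.B..................
157 kkkkkBBBBBBBBBBBBBBBBBBBBBBBBBBBBBBBBBBBBBBBBBBBBBBBBBBB.BB.BBBBBBBBBBBB..................
162 kkkkkkkkk..BBBBBBBBBBBBBBBBBBBBBBBBBBBBBBBBBBBBBBBBBBBBBBB.BBBB.BBBBBBBBB.................
167 kkkkkkkkkkk.....BB..................BBBBBBBBBBBBBBBBBBB.BBBBBBB.BBBBBB....................
172 kkkkkkkkkkkkkkkkkkkkkkkkkkkkkkkkkkkkk.................................kkkkkkkkkk..........
177 kkkkkkkkkk.....kk...k................................................kkkkkkkkk............
```

```bash
python3 -m handwheel '{"dp":[[0,-0.35,0.03],[0,-0.39,0.08],[-0.01,-0.39,0.1],[-0.01,-0.38,0.13],[-0.01,-0.37,0.15],[0,0,0]],"turn":[0,0,0,0,0,0],"claw":[5,5,5,5,5,5]}' 60
python3 -m handwheel '{"dp":[[-0.01,-0.36,0.18],[-0.01,-0.34,0.2],[-0.01,-0.33,0.23],[-0.01,-0.31,0.25],[-0.01,-0.3,0.27],[0,0,0]],"turn":[0,0,0,0,0,0],"claw":[5,5,5,5,5,5]}' 60
```

```text
clock: 55.6
ee_pos: [507.0, 321.4, 286.6]
tcp_rot: [[-0.002, 1.0, 0.003], [1.0, 0.002, -0.002], [-0.002, 0.003, -1.0]]
wrist_force: [-0.8, -4.7, 5.4]
width: 13.5
clock: 56.2
ee_pos: [440.2, 318.4, 238.4]
tcp_rot: [[-0.003, 1.0, -0.003], [1.0, 0.003, -0.005], [-0.005, -0.003, -1.0]]
wrist_force: [-2.2, -6.6, -0.3]
width: 13.6
```

```bash
python3 -m handwheel '{"dp":[[-0.02,-0.28,0.29],[-0.02,-0.26,0.31],[-0.02,-0.24,0.32],[-0.02,-0.21,0.34],[-0.02,-0.19,0.35],[0,0,0]],"turn":[0,0,0,0,0,0],"claw":[5,5,5,5,5,5]}' 60
python3 -m handwheel '{"dp":[[-0.01,-0.17,0.36],[0,-0.14,0.37],[0,-0.12,0.38],[0,-0.09,0.35],[0,0,0.15],[0,0,0],[0,0,0]],"turn":[0,0,0,0,0,0,0],"claw":[5,5,5,5,5,5,5]}' 60
```

```text
clock: 56.8
ee_pos: [394.1, 316.1, 172.9]
tcp_rot: [[-0.003, 1.0, -0.002], [1.0, 0.003, -0.002], [-0.002, -0.002, -1.0]]
wrist_force: [0.1, -1.0, -5.0]
width: 13.7
clock: 57.5
ee_pos: [374.0, 315.0, 110.0]
tcp_rot: [[0.0, 1.0, -0.002], [1.0, -0.0, -0.003], [-0.003, -0.002, -1.0]]
wrist_force: [-2.2, -5.2, -3.3]
width: 13.2
```

```bash
python3 -m handwheel '{"dp":[[0,-0.02,0.1],[0,-0.02,0.1],[0,0,0],[0,0,0]],"turn":[0,0,0,0],"claw":[5,5,5,5]}' 60
python3 -m handwheel '{"dp":[[0,0,0.08],[0,0,0],[0,0,0]],"turn":[0,0,0],"claw":[5,5,5]}' 60
```

```text
clock: 57.9
ee_pos: [372.9, 315.0, 102.7]
tcp_rot: [[0.0, 1.0, -0.0], [1.0, -0.0, -0.003], [-0.003, -0.0, -1.0]]
wrist_force: [-1.7, -6.6, -1.8]
width: 13.0
clock: 58.2
ee_pos: [372.5, 315.0, 99.6]
tcp_rot: [[-0.0, 1.0, -0.001], [1.0, 0.0, -0.003], [-0.003, -0.001, -1.0]]
wrist_force: [-4.8, -6.8, -0.8]
width: 13.5
```

```bash
python3 -m handwheel '{"dp":[[0,0,0.06],[0,0,0],[0,0,0],[0,0,0],[0,0,0],[0,0,0],[0,0,0],[0,0,-0.5],[0,0,-0.9],[0,0,-0.9]],"turn":[0,0,0,0,0,0,0,0,0,0],"claw":[5,5,50,50,50,50,50,50,50,50]}' 60
python3 -m handwheel '{"dp":[[0,0,-0.9],[0,0,-0.9],[0,0,-0.6],[-0.2,0.9,0],[-0.2,0.9,0],[-0.2,0.9,0],[-0.2,0.9,0],[0,0.9,0],[0,0.9,0],[0,0,0]],"turn":[0,0,0,0,0,0,0,0,0,0],"claw":[50,50,50,50,50,50,50,50,50,50]}'
python3 -m handwheel '{"dp":[[0,0,0],[0,0,0]],"turn":[0,0],"claw":[50,50]}'
cat > v.py <<'E'
from h import *
s=sense();im=snapshot("wrist");cv2.imwrite("pics/w.png",im);print(s["ee_pos"].round())
print("hopper floor corners",proj("wrist",[(669,224,12),(669,424,12),(823,224,12),(823,424,12)],s).round().tolist(),"tray floor",proj("wrist",[(455,239,140),(607,239,140),(455,409,140),(607,409,140)],s).round().tolist())
H,S,V=cv2.split(cv2.cvtColor(im,cv2.COLOR_BGR2HSV))
g=((H>40)&(H<90)&(S>80)&(V>20)).astype(np.uint8);n,l,st,c=cv2.connectedComponentsWithStats(g)
print("green",[(c[i].round().tolist(),st[i,4]) for i in range(1,n) if st[i,4]>40])
for r in range(10,300,10): print(f"{r:3}","".join("B" if 100<h<125 and s>150 else "G" if 40<h<90 and s>80 else "#" if v>225 and s<60 else "w" if v>180 and s<60 else "k" if v<45 else "." for h,s,v in zip(H[r,::6],S[r,::6],V[r,::6])))
E
python3 v.py
```

```text
clock: 59.2
ee_pos: [373.1, 316.4, 189.9]
tcp_rot: [[-0.001, 1.0, 0.001], [1.0, 0.001, 0.001], [0.001, 0.001, -1.0]]
wrist_force: [1.4, 0.6, 0.9]
width: 50.1
clock: 60.2
ee_pos: [593.8, 283.8, 279.8]
tcp_rot: [[0.002, 1.0, -0.002], [1.0, -0.002, -0.001], [-0.001, -0.002, -1.0]]
wrist_force: [-0.2, 0.9, -1.2]
width: 50.1
clock: 60.4
ee_pos: [588.8, 285.0, 287.0]
tcp_rot: [[-0.001, 1.0, 0.003], [1.0, 0.001, 0.002], [0.002, 0.003, -1.0]]
wrist_force: [-0.5, -0.1, 0.7]
width: 49.9
[589. 285. 287.]
hopper floor corners [[384.0, 195.0], [394.0, 27.0], [501.0, 195.0], [527.0, 29.0]] tray floor [[183.0, 222.0], [342.0, 222.0], [158.0, 27.0], [346.0, 26.0]]
green [([505.0, 63.0], np.int32(54)), ([494.0, 93.0], np.int32(950)), ([442.0, 126.0], np.int32(41)), ([437.0, 156.0], np.int32(703))]
 10 ...........................................................................................................
 20 ...................................................................................................w.......
 30 ..........................................................................w.....
[... 2239 characters left out ...]
............................
240 ###w.......................................................................................................
250 ####.......................................................................................................
260 ####w......................................................................................................
270 #####.................w###.................................................................................
280 #####w...............ww#####...............................................................................
290 ######...............###w###w.............................................ww...............................
```

All three bars are in the hopper: the white block is at px (426–450, 30–118), the greens at (494,93) and (437,156), and the tray is uniform and empty. I'll move the arm clear and compare the bench with the first picture.

```bash
python3 -m handwheel '{"dp":[[0,-0.9,0],[0,-0.9,0],[0,-0.9,0],[0,-0.9,0],[0,-0.9,0],[-0.9,-0.6,0],[-0.9,0,0],[-0.9,0,0],[0,0,0],[0,0,0]],"turn":[0,0,0,0,0,0,0,0,0,0],"claw":[50,50,50,50,50,50,50,50,50,50]}'
python3 chk.py
python3 - <<'E'
from h import *
for nm in("top","scene"):
    a=cv2.imread(f"pics/a_{nm}.png");b=snapshot(nm)
    m=(cv2.absdiff(a,b).max(2)>45).astype(np.uint8);m=cv2.morphologyEx(m,cv2.MORPH_OPEN,np.ones((3,3)))
    n,l,st,c=cv2.connectedComponentsWithStats(m);print(nm,[(c[i].round().astype(int).tolist(),st[i,2:].tolist()) for i in range(1,n) if st[i,4]>20])
s=sense();print(s["clock"],s["wrist_force"].round(1),s["ee_pos"].round())
E
```

```text
clock: 61.45
ee_pos: [384.8, 176.5, 286.9]
tcp_rot: [[0.0, 1.0, 0.006], [1.0, -0.0, 0.003], [0.003, 0.006, -1.0]]
wrist_force: [-0.4, 0.8, 1.0]
width: 50.0
top before blue [([210, 206], [156, 157, 66, 80, 556]), ([153, 197], [148, 159, 12, 73, 567])] green [([183, 191], [180, 189, 8, 6, 20]), ([210, 190], [208, 189, 5, 2, 6]), ([177, 193], [176, 191, 3, 5, 7]), ([211, 195], [208, 192, 6, 7, 18]), ([206, 196], [204, 194, 4, 5, 7])]
  bright [([169, 193], [164, 186, 11, 13, 97]), ([197, 195], [192, 191, 11, 9, 87]), ([174, 207], [158, 201, 30, 13, 292]), ([196, 215], [193, 212, 8, 7, 41])]
top now blue [([218, 192], [215, 157, 7, 68, 360]), ([154, 187], [149, 159, 11, 53, 413])] green [([205, 134], [204, 132, 3, 6, 9]), ([216, 149], [215, 146, 3, 6, 7]), ([223, 153], [221, 151, 6, 4, 11])]
  bright [([189, 154], [176, 149, 28, 11, 243]), ([189, 200], [177, 182, 26, 38, 836])]
scene before blue [([210, 142], [171, 111, 88, 57, 2252])] green []
scene now blue [([211, 143], [171, 116, 88, 52, 2099])] green [([262, 149], [256, 144, 9, 16, 45])]
top [([199, 134], [17, 13, 170]), ([189, 154]
[... 880 characters left out ...]
 ([33, 148], [53, 105, 2056]), ([55, 129], [17, 30, 227]), ([197, 126], [7, 9, 47]), ([21, 263], [51, 122, 2393]), ([58, 215], [34, 23, 276]), ([82, 211], [14, 11, 69]), ([351, 224], [26, 21, 358]), ([159, 227], [9, 13, 70]), ([57, 226], [4, 6, 21]), ([47, 230], [5, 5, 23]), ([311, 238], [27, 18, 235]), ([168, 234], [4, 6, 22]), ([306, 250], [30, 19, 258]), ([167, 251], [10, 14, 69]), ([176, 253], [5, 12, 41]), ([159, 260], [15, 15, 161]), ([347, 254], [6, 5, 26]), ([355, 267], [29, 26, 456]), ([70, 269], [8, 9, 44]), ([166, 281], [20, 24, 175]), ([96, 282], [8, 14, 56]), ([69, 301], [15, 18, 151]), ([110, 317], [6, 6, 21]), ([80, 349], [30, 30, 513])]
61.65 [ 0.6  0.8 -0.2] [385. 177. 286.]
```

```bash
python3 -c "
from bench import close_job
print(close_job())"
```

```text
the job is handed in; nothing more can be done
None
```

The job is done and handed in at about 62 s of the 210 s allowed. All three bars on the bench (one white, two green) are in the hopper, and the barrow is back on its legs.

**What I did:** I loaded the three bars into the tray. I turned the smaller box's key clockwise to its stop (fingers at about 62°), held it there for over 1.5 s and let go. It sprang back to run. I then tipped the barrow and lowered it.

**Last checks:**
- **Hopper and tray:** the wrist camera shows the white bar and both greens inside the hopper, and an empty tray.
- **Barrow:** its blue outline matches the standing position again.
- **Other items:** comparing with the first pictures, the only changes on the bench outside the station are the spots where the bars lay and the arm with its shadow.
- **Contact:** the gripper is clear of everything, with force readings under 1 N.

**What disagreed or went wrong:**
- **Fingertips:** they sit about 25–30 mm higher than the reported TCP. The first grasps closed above the bars, and I corrected by going lower.
- **Handle:** it slipped out of the fingers near 1.2 rad while tipping. The barrow stayed forward, so I regrasped it, pushed it to the stop and lowered it under grip.
- **Forces:** the highest I read was about 23 N vertically at the handle.
- **Not viewed:** I had used up the 16 pictures by then, so the tipping and final checks came from colour masks and numbers, not from viewing the images.

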